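Load core pins into the bail-arm tote and restack its tray

TASK

Lift the orange tray off the blue tote and set it down on the black rubber mat, lengthwise along the mat, then swing both of the tote's bail arms fully out. Stand every core pin from the green rack upright in the white pockets of the tote, one to a pocket, in any pockets. Then swing both bail arms fully in again and set the tray back on top of them, squarely over the tote, and leave the other things on the bench alone.

Things in the scene. Friction and masses are not known exactly. Their poses are not given: they have to be found in the camera images.
- tote: blue open-topped plastic bail-arm tote, 180 mm (its x) by 240 mm (its y) outside, 105 mm high, walls and floor 5 mm, fixed to the bench. Origin: centre of its underside, at bench level; z up. Two white rows of three square pockets on its floor. Both bail arms swung in: their bars lie above the pockets and carry the tray; swung out: the pockets are free and the tray would fall inside.
- row_a (a point): floor of the middle pocket of the pocket row at tote y = +50 mm, 5 mm above the tote's underside. The row's other two pockets are at tote x = -42 and +42 mm from it. Each pocket is 27 by 27 mm, open above, 40 mm deep (rims 45 mm above the tote's underside), with 15 mm of wall between pockets.
- row_b (a point): the same for the pocket row at tote y = -50 mm.
- bail_a (a joint): hinge angle (rad) of bail arm a, the yellow U-shaped steel loop pivoted outside the tote's long walls near its +y end. 0 = fully out, level, cross bar 40 mm beyond the end wall; 1.57 = straight up; 3.14 = fully in, level, bar above the pocket row at tote y = +50 mm. Slightly stiff (0.06 N m, about 1 N at the bar): it stays where left; stops at 0 and 3.14.
- bail_b (a joint): hinge angle (rad) of bail arm b, the yellow U-shaped steel loop pivoted outside the tote's long walls near its -y end. 0 = fully out, level, cross bar 40 mm beyond the end wall; 1.57 = straight up; 3.14 = fully in, level, bar above the pocket row at tote y = -50 mm. Slightly stiff (0.06 N m, about 1 N at the bar): it stays where left; stops at 0 and 3.14.
- bail_a_bar (a point): middle of the cross bar of bail arm a: a straight yellow bar 10 mm thick, 192 mm long, parallel to the tote's x. It swings on a radius of 55 mm about bail_a_hinge, going up and over.
- bail_b_bar (a point): middle of the cross bar of bail arm b, the same, about bail_b_hinge.
- bail_a_hinge (a point): point on the hinge axis of bail arm a, midway between its pivots: tote x = 0, y = +105 mm, 110 mm above the tote's underside; the axis is parallel to the tote's x.
- bail_b_hinge (a point): point on the hinge axis of bail arm b: tote x = 0, y = -105 mm, 110 mm above the tote's underside; axis parallel to the tote's x.
- tray: loose orange tray, 150 mm (its x) by 200 mm (its y), walls 30 mm high, with a black carrying handle standing up in the middle and four black rubber seals fixed in it; 0.42 kg. Origin: centre of its underside; z up. At the start it is stacked on the two swung-in bail bars, underside 115 mm above the tote's underside, lengthwise with the tote.
- tray_handle (a point): middle of the tray's handle bar, 78 mm above the tray's underside: a bar 14 mm wide, 16 mm tall, 122 mm long, running along the tray's y, free beneath except for a 12 mm post 55 mm either side of the middle.
- mat: black rubber set-down mat on the bench, 250 mm (its x) by 190 mm (its y), 3 mm thick, fixed. Origin: centre of its underside at bench level. It lies to one side of the tote, left or right. It is empty at the start.
- rack: green fixed rack, 210 mm (its x) by 60 mm (its y), 40 mm high, with a row of four pockets along its x at -71, -24, +24 and +71 mm, each about 32 by 36 mm, pocket floor 5 mm above its origin (centre of its underside). It lies on the other side of the tote from the mat.
- pin1: machined steel core pin, a round rod 20 mm in diameter, 80 mm long, about 0.19 kg, with a brass band 12 to 18 mm below its top. Origin: centre of its lower end; z up along the rod. It starts upright in a pocket of the green rack, lower end 5 mm above the bench. Only 2 to 4 of the four pins are present in a run; an absent one reads None.
- pin2: machined steel core pin, a round rod 20 mm in diameter, 80 mm long, about 0.19 kg, with a brass band 12 to 18 mm below its top. Origin: centre of its lower end; z up along the rod. It starts upright in a pocket of the green rack, lower end 5 mm above the bench. Only 2 to 4 of the four pins are present in a run; an absent one reads None.
- pin3: machined steel core pin, a round rod 20 mm in diameter, 80 mm long, about 0.19 kg, with a brass band 12 to 18 mm below its top. Origin: centre of its lower end; z up along the rod. It starts upright in a pocket of the green rack, lower end 5 mm above the bench. Only 2 to 4 of the four pins are present in a run; an absent one reads None.
- pin4: machined steel core pin, a round rod 20 mm in diameter, 80 mm long, about 0.19 kg, with a brass band 12 to 18 mm below its top. Origin: centre of its lower end; z up along the rod. It starts upright in a pocket of the green rack, lower end 5 mm above the bench. Only 2 to 4 of the four pins are present in a run; an absent one reads None.
- release_bottle: bystander: white bottle with a red cap, 56 mm across, 150 mm tall. Origin: centre of its underside.
- grease_jar: bystander: yellow jar with a black cap, 70 mm across, 70 mm tall. Origin: centre of its underside.
- brush: bystander: brush lying on the bench between robot and tote. Origin: under its middle.
- wrench: bystander: wrench lying on the bench between robot and tote. Origin: under its middle.
- rubber_block: bystander: black rubber offcut, 60 x 40 x 22 mm, on the bench beyond the tote. Origin: centre of its underside.
- cup: bystander: grey cup, 70 mm across, 60 mm tall. Origin: centre of its underside.
- seal_ring: bystander: flat black rubber ring, 80 mm across, 12 mm thick. Origin: centre of its underside.
Things that resemble listed ones, but are neither listed nor needed, are in the scene too. What is shaped like the pin3 but pink or purple is not meant. What is shaped like the pin4 but red is not meant.

How it is judged:
On the way, in this order (a step that is already met when the one before it is completed fails the run):
1. the tray rests on the mat (horizontal distance between tray and mat below 0.07 m and height (world z) of tray below 0.01 m and angle between tray's own z axis and vertical below 0.05 rad and linear speed of tray below 0.03 m/s), for 0.2 s.
2. both bail arms are swung out (value of joint each of bail_a, bail_b below 0.4 rad), for 0.2 s.
3. every pin present stands in a pocket of the tote, bail arms still out (all of step 2 and angle between each of pin1, pin2, pin3, pin4's own z axis and vertical below 0.25 rad and z of each of pin1, pin2, pin3, pin4 in the frame of tote below 0.013 m and linear speed of each of pin1, pin2, pin3, pin4 below 0.05 m/s and x of pin1 in the frame of tote between -0.06 and 0.06 m and (y of pin1 in the frame of tote between 0.035 and 0.065 m or y of pin1 in the frame of tote between -0.065 and -0.035 m) and x of pin2 in the frame of tote between -0.06 and 0.06 m and (y of pin2 in the frame of tote between 0.035 and 0.065 m or y of pin2 in the frame of tote between -0.065 and -0.035 m) and x of pin3 in the frame of tote between -0.06 and 0.06 m and (y of pin3 in the frame of tote between 0.035 and 0.065 m or y of pin3 in the frame of tote between -0.065 and -0.035 m) and x of pin4 in the frame of tote between -0.06 and 0.06 m and (y of pin4 in the frame of tote between 0.035 and 0.065 m or y of pin4 in the frame of tote between -0.065 and -0.035 m)), for 0.2 s.
4. both bail arms are swung fully in, the tray not yet on them (value of joint each of bail_a, bail_b above 2.98 rad and horizontal distance between tray and tote above 0.12 m), for 0.2 s.
At the end, for the whole second after the job is handed in: Every pin present stands in a tote pocket (lower end within 8 mm of its floor, within 14 degrees of upright); both bail arms are fully in (2.98 rad or more); the tray rests level on them, within 20 mm of the tote's middle along each tote axis and 8.5 degrees of its length, at rest (angle between each of pin1, pin2, pin3, pin4's own z axis and vertical below 0.25 rad and z of each of pin1, pin2, pin3, pin4 in the frame of tote below 0.013 m and linear speed of each of pin1, pin2, pin3, pin4 below 0.05 m/s and x of pin1 in the frame of tote between -0.06 and 0.06 m and (y of pin1 in the frame of tote between 0.035 and 0.065 m or y of pin1 in the frame of tote between -0.065 and -0.035 m) and x of pin2 in the frame of tote between -0.06 and 0.06 m and (y of pin2 in the frame of tote between 0.035 and 0.065 m or y of pin2 in the frame of tote between -0.065 and -0.035 m) and x of pin3 in the frame of tote between -0.06 and 0.06 m and (y of pin3 in the frame of tote between 0.035 and 0.065 m or y of pin3 in the frame of tote between -0.065 and -0.035 m) and x of pin4 in the frame of tote between -0.06 and 0.06 m and (y of pin4 in the frame of tote between 0.035 and 0.065 m or y of pin4 in the frame of tote between -0.065 and -0.035 m) and value of joint each of bail_a, bail_b above 2.98 rad and z of tray in the frame of tote between 0.108 and 0.121 m and x of tray in the frame of tote between -0.02 and 0.02 m and y of tray in the frame of tote between -0.02 and 0.02 m and angle between the y axis of tray and the y axis of tote, either way round below 0.15 rad and angle between tray's own z axis and vertical below 0.06 rad and linear speed of tray below 0.03 m/s); the robot touches nothing.
It fails at once if a bystander is pushed more than 40 mm from its place (distance of any of release_bottle, grease_jar, brush, wrench, rubber_block, cup, seal_ring from where it was at the start of the episode above 0.04 m).
It fails at once if the tray is dropped inside the tote (horizontal distance between tray and tote below 0.06 m and z of tray in the frame of tote below 0.095 m).
Of pin1, pin2, pin3, pin4 only 2 to 4 are there at a start; the rules pass over those that are not, and their reading is None.
At some moment in a run one of tray may be knocked a few centimetres aside while the robot is not near it.
It also fails if it takes over 210 s, if anything falls off the work surface, if the arm or the gripper's body presses on something with over 40 N, if the wrist force passes 120 N, or if a joint passes its speed limit or range.

ROBOT

A 7-joint arm with a two-finger parallel gripper is mounted at the origin on the work surface. World frame = base frame: x ahead of the robot, y to its left, z up, the work surface at z = 0. Lengths are in m, angles in rad, forces in N, time in s.
With the tool pointing down it reaches from about 0.425 to 0.925 m from the base axis. Payload 6.8 kg.
Tool frame: the origin (TCP) lies between the finger pads; the fingertips stand 11 mm ahead of it and the grasp point (between the pads) lies 8 mm behind it; z points along the fingers, y is the line along which they close (so a half turn about z gives the same grasp; the last joint's range is limited). The gripper opens to 85 mm and grips with 20 to 120 N. Pads are 22 mm wide; open, the fingers measure 114 mm over their backs; the gripper's body (76 mm by 85 mm) begins 54 mm behind the grasp point. The pads swing forward as they close: fully open they stand 13 mm farther back than shut.
Start: joints at [-1.403, 0.477, 0.022, 1.555, -0.011, 1.109, -0.083], TCP at [0.184, 0.65, 0.242] pointing down, gripper open.
Joint ranges: [-2.96, 2.96], [-0.34, 2.1], [-1.41, 1.46], [0.24, 2.44], [-1.37, 4.51], [0.17, 1.92], [-2.96, 2.96]. Speed limits (rad/s): [2.39, 2.39, 3.14, 3.14, 3.14, 3.14, 3.14].

INTERFACE

Orientations are given as a rotation vector (axis times angle).
In Python, from bench import r gives the robot as it stands.
- The arm moves only by the tool send_rows, never from a script. Its argument "deltas" is a list of rows, each an object of numbers: "dx", "dy", "dz": the shift along the world's x, y, z in mm; "rx", "ry", "rz": the turn, a rotation vector about the world's x, y, z in degrees. A call has 1 to 5 rows; each row is the pose to reach, as a shift and turn from the pose commanded when the call began; what a row does not reach only later rows make up. A row lasts 1/12 s, in which the tool goes at most 41.7 mm and 7.16 degrees, less where a joint would pass 70% of its speed; a pose out of reach is approached as far as the arm can. A call with a gripper value outside its range is refused whole. "jaw" is the finger opening in mm, from 0 to 85.4, set as the call begins (left out, the last holds). The fingers move at their own pace and stop on an object; "newtons" is the grip in N (left out, the last holds). Time passes only in rows, so rows that repeat a pose let the fingers close. It gives the time, the measured TCP pose, the force, the opening and the grip force at its end, in the units of the state.
- r.get_obs(): the state, without advancing time (a new reading comes with each control period).
- r.grab_frame(name): name is "scene" or "side" or "wrist"; returns a dict with "frame" (480x640x3 uint8, blue, green, red), "z_map" (480x640 float32, m along the optical axis (not along the pixel's ray), 0 where there is no reading), "vertical_fov" (degrees; the focal length in pixels is half the picture's height over the tangent of half this angle, whatever the lens; pixels are square), "cx", "cy" (the principal point, pixels), "xyz" and "orientation" of the camera in the world. Camera axes: x right, y down, z forward; pixel columns grow to the right and rows downward; lengths in m; the calibration is good to about 2 mm. A picture is of the moment at which its call begins.
- r.hand_in(): hands the job in; it is judged then, once.
The state is a dict: "clock": time; "joints": joint angles; "qvel": joint speeds; "tau": joint torques, N m; "tcp_pos": TCP position; "orientation": TCP orientation; "contact_force": force on the tool from outside, world axes, zero at the start; "moment": the same for the moment, N m; "grip_width": finger opening in m; "gripper_force": force on a finger pad.
Only numpy, scipy, OpenCV 4.12 (cv2) and the standard library are available. Lean on these libraries where they do the work, as an engineer would, in place of code of your own. Each camera call takes 0.05 s, during which the arm holds its last target. There are 200 camera calls.

## Working session

There is one attempt and no reset: what is moved stays moved. The work goes in short steps, Python scripts to look and compute and a tool call to move; the robot and the scene stay as the last step left them, time stands still between calls to the robot, and variables do not carry over. Pictures are saved under pics/ and viewed, at most 14 in all, crops included, and the job is handed in when it is done.

Besides the shell and the picture viewer there is one more tool, called after ">>>" by a JSON object that holds its "name" and its "arguments". send_rows: Moves the arm, as the interface text tells. Its arguments: {"type":"object","properties":{"deltas":{"type":"array","items":{"type":"object","properties":{"dx":{"type":"number"},"dy":{"type":"number"},"dz":{"type":"number"},"rx":{"type":"number"},"ry":{"type":"number"},"rz":{"type":"number"}}}},"jaw":{"type":"number"},"newtons":{"type":"number"}},"required":["deltas"]}

```bash
ls; mkdir -p pics
cat > h.py <<'E'
import numpy as np, cv2
from scipy.spatial.transform import Rotation as R
from bench import r
def grab(name, save=None):
    f=r.grab_frame(name); 
    if save: cv2.imwrite('pics/'+save,f['frame'])
    o=np.array(f['orientation'],float)
    M=R.from_rotvec(o).as_matrix() if o.size==3 else o.reshape(3,3)
    h,w=f['z_map'].shape; fl=h/2/np.tan(np.radians(f['vertical_fov'])/2)
    v,u=np.mgrid[0:h,0:w]; z=f['z_map']
    P=np.stack([(u-f['cx'])/fl*z,(v-f['cy'])/fl*z,z],-1)@M.T+np.array(f['xyz'])
    P[z<=0]=np.nan
    return f,P
def mask(f,lo,hi):
    return cv2.inRange(cv2.cvtColor(f['frame'],cv2.COLOR_BGR2HSV),np.array(lo),np.array(hi))>0
E
python3 - <<'E'
from h import *
print(r.get_obs())
for n in ('scene','side','wrist'):
    f,P=grab(n,n+'0.png'); print(n,f['xyz'],f['orientation'],f['vertical_fov'])
    np.savez('/tmp/'+n,P=P,f=f['frame'])
E
```

```text
pics
{'clock': 0.0, 'joints': array([-1.40311509,  0.47783099,  0.02234859,  1.55645832, -0.01150352,
        1.10932572, -0.08309091]), 'qvel': array([ 5.35616497e-04,  4.22864661e-04, -1.67826350e-05, -6.53069379e-04,
        2.30905710e-04,  7.67675842e-04,  1.10850122e-03]), 'tau': array([-6.23711712e-04, -5.96461451e+01,  1.60791703e+00, -2.81207693e+01,
        1.25252220e-02,  9.39740217e-03, -1.02915888e-05]), 'tcp_pos': array([0.18366058, 0.64892473, 0.24130228]), 'orientation': array([-4.31775341e-01, -3.11165966e+00,  2.96933118e-03]), 'contact_force': array([-0.49196513,  0.17846329, -0.24059456]), 'moment': array([ 0.00364273, -0.03753923, -0.00796903]), 'gripper_force': 0.0, 'grip_width': 0.08508631216400932}
scene [1.31922153 0.31847791 0.95673376] [-1.39350058 -2.16887274  0.87783747] 53.31418274281026
side [ 0.14526056 -0.67718056  0.76027766] [-2.16295688  0.6463749  -0.31086871] 57.73120128153549
wrist [0.11415202 0.66902172 0.37536732] [2.31402849 1.74862888 0.25060355] 67.12554355611482
```

View pics/scene0.png

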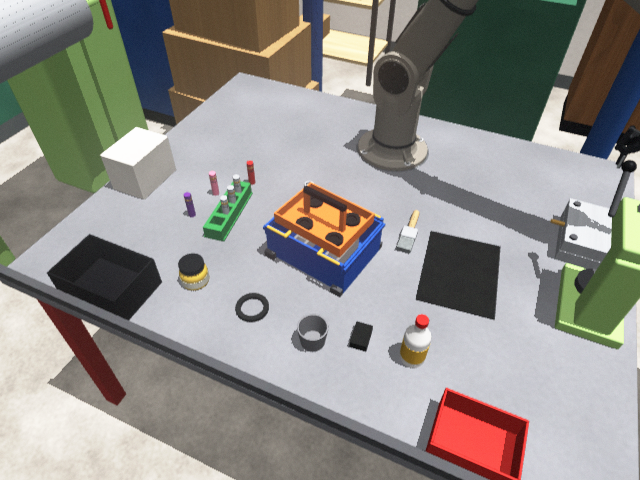

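View pics/side0.png

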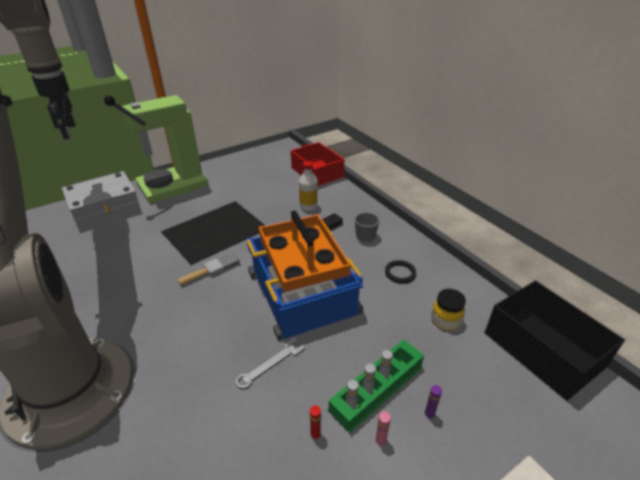

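The scene view shows the tote with its tray at (325,235), the mat at right (460,272), and the rack at (228,207) with three grey pins in it. The red, pink and purple lookalikes stand on the bench outside the rack. Next I'll measure.

```bash
cat >> h.py <<'E'
def rect(Q):
    (c,s,a)=cv2.minAreaRect((Q[:,:2]*1000).astype(np.float32))
    return np.round(c,1),np.round(s,1),round(a,1)
def sel(P,m,b):
    q=P[m]; k=np.isfinite(q).all(1); q=q[k]
    return q[(q[:,0]>b[0])&(q[:,0]<b[1])&(q[:,1]>b[2])&(q[:,1]<b[3])&(q[:,2]>b[4])&(q[:,2]<b[5])]
E
python3 - <<'E'
from h import *
for n in ('scene','side'):
    d=np.load('/tmp/'+n+'.npz'); P=d['P']; f={'frame':d['f']}
    hsv=cv2.cvtColor(d['f'],cv2.COLOR_BGR2HSV)
    for pt in {'scene':[(325,235),(460,272),(228,207),(224,200),(238,180),(408,230),(342,205)],'side':[(302,255),(215,230),(378,385),(352,387),(386,357),(304,235)]}[n]:
        print(n,pt,P[pt[1],pt[0]].round(3),hsv[pt[1],pt[0]])
    for nm,lo,hi,b in [('orange',(5,150,100),(16,255,255),(.3,1,-.3,.3,.1,.3)),('blue',(105,120,40),(125,255,255),(.3,1,-.3,.3,.02,.12)),('bluetop',(105,120,40),(125,255,255),(.3,1,-.3,.3,.10,.12)),
      ('yellow',(20,120,100),(32,255,255),(.3,1,-.3,.3,.08,.2)),('mat',(0,0,0),(180,255,60),(.3,1,.1,.5,-.01,.01)),('green',(45,120,40),(80,255,255),(.2,1,-.6,0,.032,.05)),
      ('pins',(0,0,60),(180,60,255),(.2,1,-.6,0,.075,.095))]:
        Q=sel(P,mask(f,lo,hi),b)
        if len(Q)>5: print(n,nm,len(Q),rect(Q),Q[:,2].min().round(3),np.median(Q[:,2]).round(3),Q[:,2].max().round(3))
E
```

```text
scene (325, 235) [0.573 0.003 0.119] [ 15 166 250]
scene (460, 272) [0.443 0.33  0.   ] [50 16 47]
scene (228, 207) [ 0.526 -0.313  0.05 ] [ 98   8 124]
scene (224, 200) [ 0.536 -0.315  0.083] [109  11 189]
scene (238, 180) [ 0.438 -0.331  0.074] [  0   2 131]
scene (408, 230) [0.371 0.165 0.019] [110   3 246]
scene (342, 205) [0.538 0.029 0.198] [171  56  64]
scene orange 2168 (array([529.1, -20.1]), array([202.5, 155.5]), 77.5) 0.112 0.132 0.19
scene blue 2423 (array([526.6, -20.7]), array([248.9, 197.6]), 79.5) 0.02 0.063 0.113
scene bluetop 316 (array([526.8, -19.7]), array([245.3, 196.5]), 79.8) 0.1 0.104 0.113
scene yellow 154 (array([525.8, -23.9]), array([212.3, 199.9]), 80.3) 0.104 0.112 0.117
scene mat 5691 (array([631.9, 269.4]), array([325.9, 647.2]), 88.9) -0.005 0.001 0.01
scene green 442 (array([ 507. , -328.2]), array([219.3,  56. ]), 8.8) 0.032 0.038 0.045
scene pins 434 (array([ 587.3, -452.6]), array([453.8, 564.5]), 36.5) 0.075 0.084 0.095
side (302, 255) [ 0.523 -0.027  0.122] [ 14 223 169]
side (215, 230) [0.441 0.326 0.005] [30 19 40]
side (378, 385) [ 0.502 -0.335  0.025] [ 66 157  60]
side (352, 387) [ 0.432 -0.342  0.086] [  0   2 169]
side (386, 357) [ 0.522 -0.326  0.086] [ 30   2 148]
side (304, 235) [ 0.515 -0.052  0.199] [105  18  29]
side orange 2723 (array([536.2, -23. ]), array([204.1, 168. ]), 77.4) 0.113 0.12 0.2
side blue 3043 (array([522.4, -24.9]), array([246.9, 194.9]), 79.6) 0.02 0.069 0.114
side bluetop 533 (array([526. , -28.4]), array([243.8, 194.7]), 77.3) 0.1 0.105 0.114
side yellow 215 (array([524. , -21.3]), array([212. , 201.5]), 78.9) 0.108 0.114 0.117
side mat 3317 (array([624.7, 277. ]), array([292.5, 645.8]), 84.5) -0.001 0.003 0.01
side green 1620 (array([ 506.3, -329.3]), array([210.2,  54.4]), 8.1) 0.032 0.04 0.044
side pins 478 (array([ 716.5, -378.7]), array([264.9, 540.9]), 58.6) 0.075 0.085 0.093
```

Run:
```python
from h import *
for n in ('scene','side'):
    d=np.load('/tmp/'+n+'.npz'); P=d['P']; f={'frame':d['f']}
    for nm,lo,hi,b in [('mat',(0,0,0),(180,255,75),(.3,.62,.2,.46,-.01,.012)),('handle',(0,0,0),(180,255,90),(.4,.65,-.15,.12,.19,.21)),
      ('orangelow',(5,150,100),(16,255,255),(.3,1,-.3,.3,.1,.16)),
      ('tall',(0,0,0),(180,255,255),(.2,.7,-.45,-.25,.055,.1))]:
        m=mask(f,lo,hi)
        if nm in('tall','mat'):
            k=m&np.isfinite(P).all(2)&(P[...,0]>b[0])&(P[...,0]<b[1])&(P[...,1]>b[2])&(P[...,1]<b[3])&(P[...,2]>b[4])&(P[...,2]<b[5])
            nn,l,st,c=cv2.connectedComponentsWithStats(k.astype(np.uint8))
            for i in range(1,nn):
                if st[i,4]>15: Q=P[l==i];print(n,nm,st[i,4],rect(Q),(Q[:,2].max()).round(3),c[i].round(0),np.median(d['f'][l==i],0))
        else:
            Q=sel(P,m,b); print(n,nm,len(Q),rect(Q),np.median(Q[:,2]).round(3))
```

```text
scene mat 5364 (array([441.2, 328.2]), array([253.6, 189.7]), 6.6) 0.007 [460. 275.] [47. 47. 47.]
scene handle 289 (array([529.5, -20.4]), array([122.2,  16.5]), 78.2) 0.198
scene orangelow 2053 (array([529.1, -20.1]), array([202.5, 155.5]), 77.5) 0.131
scene tall 58 (array([ 358.9, -338.6]), array([23. , 18.2]), 16.5) 0.081 [250. 166.] [ 67.   77.  139.5]
scene tall 63 (array([ 448.8, -411.4]), array([21.3, 18.4]), 73.2) 0.082 [212. 176.] [115. 106. 159.]
scene tall 76 (array([ 438.6, -337. ]), array([19.8, 20.5]), 85.0) 0.089 [236. 180.] [118.5 130.5 130.5]
scene tall 80 (array([ 485.8, -326.8]), array([19.6, 19.1]), 17.9) 0.089 [231. 191.] [115.5 119.  121. ]
scene tall 69 (array([ 557.2, -422.6]), array([21.7, 17.7]), 73.8) 0.082 [187. 198.] [106.  78. 108.]
scene tall 85 (array([ 530.9, -321.2]), array([21.7, 19.6]), 71.9) 0.087 [224. 202.] [116. 124. 128.]
side mat 3323 (array([442.3, 328.1]), array([249.7, 196.7]), 6.0) 0.009 [212. 232.] [38. 40. 40.]
side handle 267 (array([526.9, -21.8]), array([122.4,  14. ]), 77.6) 0.2
side orangelow 2671 (array([536.2, -23. ]), array([204.1, 168. ]), 77.4) 0.12
side tall 174 (array([ 528.1, -322.4]), array([20.7, 19.2]), 6.9) 0.088 [386. 359.] [76.  94.5 83. ]
side tall 180 (array([ 482.2, -328.2]), array([20.8, 18.9]), 75.1) 0.088 [369. 373.] [80. 93. 83.]
side tall 193 (array([ 436. , -338.7]), array([19.6, 19.6]), 85.8) 0.088 [352. 389.] [ 89. 100.  89.]
side tall 182 (array([ 554.3, -424.7]), array([20.3, 19.6]), 26.2) 0.083 [435. 393.] [96. 55. 87.]
side tall 183 (array([ 355.2, -340.9]), array([20.2, 19.2]), 87.9) 0.083 [315. 414.] [ 37.  44. 143.]
side tall 194 (array([ 444.7, -414.4]), array([19. , 19.7]), 75.9) 0.082 [384. 421.] [109.5  99.5 155.5]
```

>>> {"name": "send_rows", "arguments": {"deltas": [{"dx": 20, "dy": -30, "dz": 20, "rz": -7}, {"dx": 40, "dy": -65, "dz": 40, "rz": -14}, {"dx": 58, "dy": -100, "dz": 55, "rz": -20}, {"dx": 76, "dy": -136, "dz": 60, "rz": -25}, {"dx": 92, "dy": -170, "dz": 60, "rz": -30}]}}

```text
$.deltas[0]: bad value
```

>>> {"name": "send_rows", "arguments": {"deltas": [{"dx": 20, "dy": -30, "dz": 19, "rx": 0, "ry": 0, "rz": -7}, {"dx": 40, "dy": -65, "dz": 38, "rx": 0, "ry": 0, "rz": -14}, {"dx": 58, "dy": -100, "dz": 50, "rx": 0, "ry": 0, "rz": -21}, {"dx": 76, "dy": -136, "dz": 55, "rx": 0, "ry": 0, "rz": -27}, {"dx": 92, "dy": -170, "dz": 60, "rx": 0, "ry": 0, "rz": -33}]}}

```text
clock: 0.57
tcp_pos: [0.277, 0.4776, 0.3029]
orientation: [1.306, 2.857, 0.001]
contact_force: [0.7, 0.3, -0.2]
grip_width: 0.0853
gripper_force: 0.0
```

>>> {"name": "send_rows", "arguments": {"deltas": [{"dx": 25, "dy": -33, "dz": 0, "rx": 0, "ry": 0, "rz": -6}, {"dx": 50, "dy": -66, "dz": 0, "rx": 0, "ry": 0, "rz": -12}, {"dx": 75, "dy": -99, "dz": 0, "rx": 0, "ry": 0, "rz": -18}, {"dx": 98, "dy": -133, "dz": 0, "rx": 0, "ry": 0, "rz": -23}, {"dx": 120, "dy": -168, "dz": 0, "rx": 0, "ry": 0, "rz": -28}]}}

```text
clock: 0.98
tcp_pos: [0.3966, 0.3097, 0.3023]
orientation: [-1.957, -2.458, -0.0]
contact_force: [1.0, -0.2, 0.5]
grip_width: 0.0853
gripper_force: 0.0
```

>>> {"name": "send_rows", "arguments": {"deltas": [{"dx": 22, "dy": -34, "dz": 0, "rx": 0, "ry": 0, "rz": -5}, {"dx": 43, "dy": -68, "dz": 0, "rx": 0, "ry": 0, "rz": -10}, {"dx": 64, "dy": -102, "dz": 0, "rx": 0, "ry": 0, "rz": -15}, {"dx": 85, "dy": -136, "dz": 0, "rx": 0, "ry": 0, "rz": -20}, {"dx": 104, "dy": -170, "dz": 0, "rx": 0, "ry": 0, "rz": -25}]}}

```text
clock: 1.4
tcp_pos: [0.5005, 0.1396, 0.3024]
orientation: [-2.442, -1.976, -0.001]
contact_force: [0.4, 1.0, 0.4]
grip_width: 0.0854
gripper_force: 0.0
```

>>> {"name": "send_rows", "arguments": {"deltas": [{"dx": 7, "dy": -40, "dz": 0, "rx": 0, "ry": 0, "rz": 0}, {"dx": 14, "dy": -80, "dz": 0, "rx": 0, "ry": 0, "rz": 0}, {"dx": 21, "dy": -120, "dz": 0, "rx": 0, "ry": 0, "rz": 0}, {"dx": 27, "dy": -160, "dz": 0, "rx": 0, "ry": 0, "rz": 0}, {"dx": 27, "dy": -160, "dz": 0, "rx": 0, "ry": 0, "rz": 0}]}}

```text
clock: 1.82
tcp_pos: [0.5267, -0.0281, 0.3029]
orientation: [2.447, 1.964, -0.002]
contact_force: [-0.7, -0.1, -0.8]
grip_width: 0.0849
gripper_force: 0.0
```

```bash
cat >> h.py <<'E'
def st():
    o=r.get_obs(); M=R.from_rotvec(o['orientation']).as_matrix()
    print('t',round(o['clock'],2),'tcp',(o['tcp_pos']*1000).round(1),'tool_y',np.degrees(np.arctan2(M[1,1],M[0,1])).round(1),'tilt',np.degrees(np.arccos(-M[2,2])).round(2),'F',o['contact_force'].round(1),'w',round(o['grip_width']*1000,1),'q',o['joints'].round(2))
E
python3 - <<'E'
from h import *
st(); f,P=grab('wrist','w1.png'); 
Q=sel(P,mask(f,(0,0,0),(180,255,95)),(.4,.65,-.15,.12,.19,.21)); print(rect(Q),np.median(Q[:,2]))
Q=sel(P,mask(f,(5,150,60),(16,255,255)),(.3,.75,-.2,.2,.1,.16)); print(rect(Q))
E
```

```text
t 1.82 tcp [526.7 -28.1 302.9] tool_y -12.5 tilt 0.21 F [-0.7 -0.1 -0.8] w 84.9 q [-0.64  0.19  0.67  1.87 -0.13  1.12 -0.14]
(array([526.1, -19.8]), array([120.5,  13.7]), 77.4) 0.2030866576894107
(array([525.8, -20.2]), array([201. , 150.5]), 77.4)
```

>>> {"name": "send_rows", "arguments": {"deltas": [{"dx": -1, "dy": 8, "dz": -35, "rx": 0, "ry": 0, "rz": 0}, {"dx": -1, "dy": 8, "dz": -70, "rx": 0, "ry": 0, "rz": 0}, {"dx": -1, "dy": 8, "dz": -95, "rx": 0, "ry": 0, "rz": 0}, {"dx": -1, "dy": 8, "dz": -117, "rx": 0, "ry": 0, "rz": 0}, {"dx": -1, "dy": 8, "dz": -117, "rx": 0, "ry": 0, "rz": 0}]}}

```text
clock: 2.28
tcp_pos: [0.5227, -0.0089, 0.1812]
orientation: [-2.433, -1.981, 0.01]
contact_force: [-0.7, 0.1, -0.2]
grip_width: 0.0856
gripper_force: 0.0
```

>>> {"name": "send_rows", "arguments": {"deltas": [{"dx": 0, "dy": 0, "dz": 0, "rx": 0, "ry": 0, "rz": 0}, {"dx": 0, "dy": 0, "dz": 0, "rx": 0, "ry": 0, "rz": 0}, {"dx": 0, "dy": 0, "dz": 0, "rx": 0, "ry": 0, "rz": 0}, {"dx": 0, "dy": 0, "dz": 0, "rx": 0, "ry": 0, "rz": 0}, {"dx": 0, "dy": 0, "dz": 0, "rx": 0, "ry": 0, "rz": 0}], "jaw": 0, "newtons": 80}}

```text
clock: 2.7
tcp_pos: [0.5265, -0.0103, 0.1864]
orientation: [2.437, 1.981, 0.003]
contact_force: [1.2, 0.2, 0.3]
grip_width: 0.0256
gripper_force: 0.0
```

>>> {"name": "send_rows", "arguments": {"deltas": [{"dx": 0, "dy": 0, "dz": 0, "rx": 0, "ry": 0, "rz": 0}, {"dx": 0, "dy": 0, "dz": 0, "rx": 0, "ry": 0, "rz": 0}, {"dx": 0, "dy": 0, "dz": 3, "rx": 0, "ry": 0, "rz": 0}, {"dx": 0, "dy": 0, "dz": 10, "rx": 0, "ry": 0, "rz": 0}, {"dx": 0, "dy": 0, "dz": 20, "rx": 0, "ry": 0, "rz": 0}]}}

```text
clock: 3.12
tcp_pos: [0.5246, -0.0105, 0.2049]
orientation: [-2.437, -1.98, 0.004]
contact_force: [-0.2, 0.6, -4.6]
grip_width: 0.0124
gripper_force: 78.1
```

>>> {"name": "send_rows", "arguments": {"deltas": [{"dx": 0, "dy": 0, "dz": 20, "rx": 0, "ry": 0, "rz": 0}, {"dx": 0, "dy": 0, "dz": 45, "rx": 0, "ry": 0, "rz": 0}, {"dx": 0, "dy": 10, "dz": 65, "rx": 0, "ry": 0, "rz": -2}, {"dx": -5, "dy": 30, "dz": 75, "rx": 0, "ry": 0, "rz": -6}, {"dx": -10, "dy": 55, "dz": 80, "rx": 0, "ry": 0, "rz": -11}]}}

```text
clock: 3.53
tcp_pos: [0.5166, 0.0429, 0.288]
orientation: [2.622, 1.728, 0.005]
contact_force: [1.1, 0.8, -4.4]
grip_width: 0.0128
gripper_force: 78.3
```

>>> {"name": "send_rows", "arguments": {"deltas": [{"dx": -6, "dy": 25, "dz": 0, "rx": 0, "ry": 0, "rz": -5}, {"dx": -12, "dy": 50, "dz": 0, "rx": 0, "ry": 0, "rz": -10}, {"dx": -18, "dy": 80, "dz": 0, "rx": 0, "ry": 0, "rz": -15}, {"dx": -24, "dy": 110, "dz": 0, "rx": 0, "ry": 0, "rz": -20}, {"dx": -30, "dy": 140, "dz": 0, "rx": 0, "ry": 0, "rz": -25}]}}

```text
clock: 3.95
tcp_pos: [0.4851, 0.1855, 0.286]
orientation: [-2.933, -1.124, -0.0]
contact_force: [1.2, 1.1, -3.8]
grip_width: 0.0124
gripper_force: 78.3
```

>>> {"name": "send_rows", "arguments": {"deltas": [{"dx": -7, "dy": 30, "dz": -10, "rx": 0, "ry": 0, "rz": -5}, {"dx": -14, "dy": 60, "dz": -20, "rx": 0, "ry": 0, "rz": -10}, {"dx": -21, "dy": 90, "dz": -30, "rx": 0, "ry": 0, "rz": -15}, {"dx": -28, "dy": 120, "dz": -45, "rx": 0, "ry": 0, "rz": -20}, {"dx": -35, "dy": 145, "dz": -60, "rx": 0, "ry": 0, "rz": -25}]}}

```text
clock: 4.37
tcp_pos: [0.4501, 0.332, 0.2256]
orientation: [-3.106, -0.465, -0.001]
contact_force: [-0.1, 0.1, -3.6]
grip_width: 0.0125
gripper_force: 78.3
```

>>> {"name": "send_rows", "arguments": {"deltas": [{"dx": 0, "dy": 0, "dz": -15, "rx": 0, "ry": 0, "rz": -5}, {"dx": 0, "dy": 0, "dz": -30, "rx": 0, "ry": 0, "rz": -10}, {"dx": 0, "dy": 0, "dz": -45, "rx": 0, "ry": 0, "rz": -10}, {"dx": 0, "dy": 0, "dz": -60, "rx": 0, "ry": 0, "rz": -10}, {"dx": 0, "dy": 0, "dz": -60, "rx": 0, "ry": 0, "rz": -10}]}}

```text
clock: 4.78
tcp_pos: [0.4489, 0.3286, 0.1631]
orientation: [3.132, 0.198, -0.006]
contact_force: [-0.1, 0.3, -4.2]
grip_width: 0.0122
gripper_force: 78.5
```

Run:
```python
from h import *
st(); f,P=grab('scene','s1.png'); 
Q=sel(P,mask(f,(5,150,60),(16,255,255)),(.25,.65,.15,.5,.02,.25)); print(rect(Q),Q[:,2].min(),Q[:,2].max())
```

```text
t 4.78 tcp [448.9 328.6 163.1] tool_y -82.8 tilt 0.3 F [-0.1  0.3 -4.2] w 12.2 q [-1.23  0.44  0.63  1.95 -0.33  0.87 -1.87]
(array([442.2, 325.7]), array([205.8, 148.6]), 7.4) 0.08686073601448441 0.22616982411726905
```

View pics/s1.png

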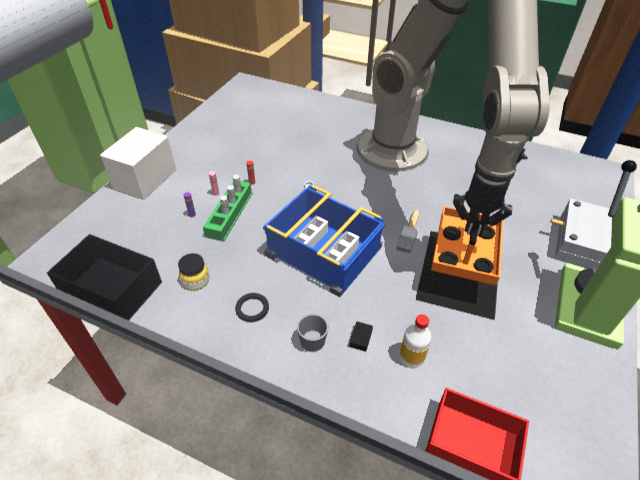

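The tray hangs level over the mat at (468,245), and both bails still lie across the tote at (300,213) and (350,240). I'll lower it and release.

>>> {"name": "send_rows", "arguments": {"deltas": [{"dx": 0, "dy": 2, "dz": -30, "rx": 0, "ry": 0, "rz": 0}, {"dx": 0, "dy": 2, "dz": -60, "rx": 0, "ry": 0, "rz": 0}, {"dx": 0, "dy": 2, "dz": -77, "rx": 0, "ry": 0, "rz": 0}, {"dx": 0, "dy": 2, "dz": -85, "rx": 0, "ry": 0, "rz": 0}, {"dx": 0, "dy": 2, "dz": -89, "rx": 0, "ry": 0, "rz": 0}]}}

```text
clock: 5.25
tcp_pos: [0.451, 0.3316, 0.0764]
orientation: [3.135, 0.197, -0.0]
contact_force: [0.6, 0.4, -4.5]
grip_width: 0.0125
gripper_force: 78.5
```

>>> {"name": "send_rows", "arguments": {"deltas": [{"dx": 0, "dy": 0, "dz": 0, "rx": 0, "ry": 0, "rz": 0}, {"dx": 0, "dy": 0, "dz": -2, "rx": 0, "ry": 0, "rz": 0}, {"dx": 0, "dy": 0, "dz": -2, "rx": 0, "ry": 0, "rz": 0}]}}

```text
clock: 5.5
tcp_pos: [0.4516, 0.3321, 0.0755]
orientation: [-3.134, -0.197, -0.003]
contact_force: [-1.2, 0.5, -4.5]
grip_width: 0.0125
gripper_force: 78.5
```

>>> {"name": "send_rows", "arguments": {"deltas": [{"dx": 0, "dy": 0, "dz": -2, "rx": 0, "ry": 0, "rz": 0}, {"dx": 0, "dy": 0, "dz": -3, "rx": 0, "ry": 0, "rz": 0}, {"dx": 0, "dy": 0, "dz": -3, "rx": 0, "ry": 0, "rz": 0}]}}

```text
clock: 5.75
tcp_pos: [0.4517, 0.3323, 0.0745]
orientation: [-3.132, -0.196, -0.001]
contact_force: [-7.6, -3.4, 22.5]
grip_width: 0.0127
gripper_force: 82.4
```

>>> {"name": "send_rows", "arguments": {"deltas": [{"dx": 0, "dy": 0, "dz": 0, "rx": 0, "ry": 0, "rz": 0}, {"dx": 0, "dy": 0, "dz": 0, "rx": 0, "ry": 0, "rz": 0}, {"dx": 0, "dy": 0, "dz": 0, "rx": 0, "ry": 0, "rz": 0}, {"dx": 0, "dy": 0, "dz": 0, "rx": 0, "ry": 0, "rz": 0}, {"dx": 0, "dy": 0, "dz": 0, "rx": 0, "ry": 0, "rz": 0}], "jaw": 60}}

```text
clock: 6.17
tcp_pos: [0.4509, 0.3316, 0.0714]
orientation: [-3.135, -0.197, -0.0]
contact_force: [-0.4, 0.3, 0.6]
grip_width: 0.0599
gripper_force: 0.0
```

>>> {"name": "send_rows", "arguments": {"deltas": [{"dx": 0, "dy": 0, "dz": 35, "rx": 0, "ry": 0, "rz": 0}, {"dx": 0, "dy": 0, "dz": 70, "rx": 0, "ry": 0, "rz": 0}, {"dx": 0, "dy": 0, "dz": 105, "rx": 0, "ry": 0, "rz": 0}, {"dx": 0, "dy": 0, "dz": 140, "rx": 0, "ry": 0, "rz": 0}, {"dx": 0, "dy": 0, "dz": 170, "rx": 0, "ry": 0, "rz": 0}]}}

```text
clock: 6.58
tcp_pos: [0.4512, 0.3313, 0.2435]
orientation: [-3.135, -0.196, -0.001]
contact_force: [0.6, 0.6, 0.2]
grip_width: 0.0602
gripper_force: 0.0
```

Run:
```python
from h import *
st()
for n in ('scene','side'):
    f,P=grab(n,n+'2.png')
    Q=sel(P,mask(f,(5,150,60),(16,255,255)),(.25,.65,.15,.5,.0,.06)); print(rect(Q),Q[:,2].max())
    m=mask(f,(20,120,60),(32,255,255)); 
    Q=sel(P,m,(.35,.7,-.2,.15,.09,.2)); print('bails',rect(Q),Q[:,2].min(),Q[:,2].max())
    u=np.array([np.cos(np.radians(78)),np.sin(np.radians(78))]); t=(Q[:,:2]-[.525,-.02])@u
    for s in(1,-1):
        k=(np.abs(t*s-.05)<.012); print(s,rect(Q[k]),np.median(Q[k,2]))
    Q=sel(P,mask(f,(105,120,40),(125,255,255)),(.3,1,-.3,.3,.10,.12)); print(rect(Q))
    Q=sel(P,mask(f,(0,0,110),(180,50,255)),(.4,.65,-.15,.12,.035,.055)); print('pockets',rect(Q))
```

```text
t 6.58 tcp [451.2 331.3 243.5] tool_y -82.8 tilt 0.06 F [0.6 0.6 0.2] w 60.2 q [-1.29  0.34  0.69  1.87 -0.25  1.02 -1.94]
(array([438.8, 332.3]), array([217.4, 157.7]), 7.3) 0.05925854136409214
bails (array([524.2, -22.2]), array([211.3, 200.9]), 79.7) 0.09282342918429953 0.11686265148130226
1 (array([533.9,  29.6]), array([ 19.2, 196.3]), 77.5) 0.11243100943535334
-1 (array([515.2, -71.8]), array([ 16.5, 200.4]), 77.5) 0.11258515609468989
(array([525.2, -19.5]), array([246.1, 198.8]), 79.4)
pockets (array([512.1, -19.2]), array([144.1, 103.5]), 79.3)
(array([443.1, 328.6]), array([202.1, 156.7]), 6.8) 0.05982854505394086
bails (array([524.3, -17.7]), array([218.8, 200.1]), 79.4) 0.09570301477169862 0.11808370050762262
1 (array([532.6,  29.6]), array([ 20.8, 198.7]), 78.4) 0.1140293882625723
-1 (array([514.2, -71.7]), array([ 15.4, 199.1]), 77.5) 0.11378604348834886
(array([524.3, -24.7]), array([247. , 193.9]), 78.5)
pockets (array([525.4, -13.7]), array([133.8, 126.6]), 79.1)
```

>>> {"name": "send_rows", "arguments": {"deltas": [{"dx": 8, "dy": -32, "dz": 0, "rx": 0, "ry": 0, "rz": -4}, {"dx": 18, "dy": -66, "dz": 0, "rx": 0, "ry": 0, "rz": -8}, {"dx": 28, "dy": -101, "dz": 0, "rx": 0, "ry": 0, "rz": -12}, {"dx": 38, "dy": -136, "dz": 0, "rx": 0, "ry": 0, "rz": -16}, {"dx": 48, "dy": -171, "dz": 0, "rx": 0, "ry": 0, "rz": -18}], "jaw": 40}}

```text
clock: 7.1
tcp_pos: [0.4985, 0.1589, 0.2406]
orientation: [3.127, -0.3, -0.001]
contact_force: [0.3, 0.4, 0.0]
grip_width: 0.0401
gripper_force: 0.0
```

>>> {"name": "send_rows", "arguments": {"deltas": [{"dx": 9, "dy": -35, "dz": -15, "rx": 0, "ry": 0, "rz": 0}, {"dx": 18, "dy": -70, "dz": -30, "rx": 0, "ry": 0, "rz": 0}, {"dx": 27, "dy": -105, "dz": -45, "rx": 0, "ry": 0, "rz": 0}, {"dx": 34, "dy": -130, "dz": -65, "rx": 0, "ry": 0, "rz": 0}, {"dx": 34, "dy": -130, "dz": -80, "rx": 0, "ry": 0, "rz": 0}]}}

```text
clock: 7.52
tcp_pos: [0.5329, 0.0236, 0.16]
orientation: [3.123, -0.309, 0.001]
contact_force: [0.2, 0.4, -0.7]
grip_width: 0.0402
gripper_force: 0.0
```

Run:
```python
from h import *
st()
f,P=grab('wrist','w3.png')
Q=sel(P,mask(f,(20,120,60),(32,255,255)),(.35,.7,-.2,.15,.1,.125))
u=np.array([np.cos(np.radians(79)),np.sin(np.radians(79))]); t=(Q[:,:2]-[.524,-.021])@u;s=(Q[:,:2]-[.524,-.021])@[u[1],-u[0]]
for g in(1,-1):
    k=(np.abs(t*g-.05)<.014)&(abs(s)<.08)
    if k.sum()>20: print(g,rect(Q[k]),np.median(Q[k,2]),np.median(t[k]))
```

```text
t 7.52 tcp [532.9  23.6 160. ] tool_y -101.3 tilt 0.19 F [ 0.2  0.4 -0.7] w 40.2 q [-0.76  0.43  0.77  2.01 -0.4   0.85 -1.54]
1 (array([533.5,  27.8]), array([  9.9, 159.9]), 79.4) 0.11660729041568083 0.04969827460746635
-1 (array([531.9, -72.8]), array([ 10. , 124.6]), 79.4) 0.11650139113225513 -0.048035053692469715
```

View pics/w3.png

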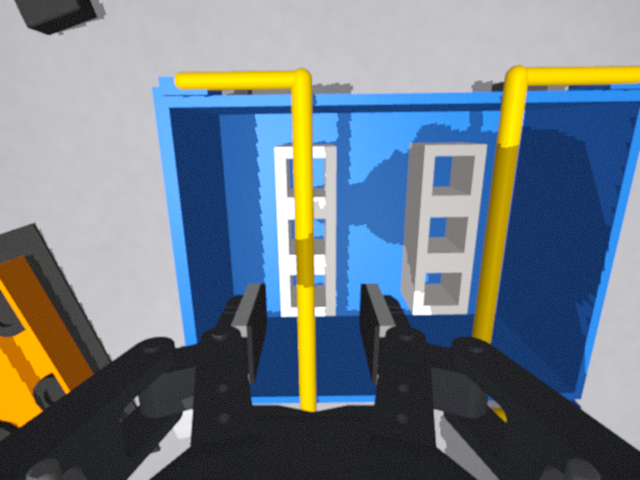

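The wrist view shows the round yellow bar at column ~303, centred between the open fingers. I'll descend and grip it.

>>> {"name": "send_rows", "arguments": {"deltas": [{"dx": 0, "dy": -1, "dz": -25, "rx": 0, "ry": 0, "rz": 0}, {"dx": 0, "dy": -1, "dz": -45, "rx": 0, "ry": 0, "rz": 0}, {"dx": 0, "dy": -1, "dz": -56, "rx": 0, "ry": 0, "rz": 0}, {"dx": 0, "dy": -1, "dz": -56, "rx": 0, "ry": 0, "rz": 0}, {"dx": 0, "dy": -1, "dz": -56, "rx": 0, "ry": 0, "rz": 0}]}}

```text
clock: 7.98
tcp_pos: [0.5326, 0.0299, 0.1053]
orientation: [3.127, -0.295, -0.002]
contact_force: [-0.3, -0.1, 0.4]
grip_width: 0.0398
gripper_force: 0.0
```

>>> {"name": "send_rows", "arguments": {"deltas": [{"dx": 0, "dy": 0, "dz": 0, "rx": 0, "ry": 0, "rz": 0}, {"dx": 0, "dy": 0, "dz": 0, "rx": 0, "ry": 0, "rz": 0}, {"dx": 0, "dy": 0, "dz": 0, "rx": 0, "ry": 0, "rz": 0}, {"dx": 0, "dy": 0, "dz": 0, "rx": 0, "ry": 0, "rz": 0}, {"dx": 0, "dy": 0, "dz": 0, "rx": 0, "ry": 0, "rz": 0}], "jaw": 0, "newtons": 25}}

```text
clock: 8.4
tcp_pos: [0.5332, 0.0278, 0.1065]
orientation: [3.126, -0.298, 0.003]
contact_force: [-1.5, -5.1, 2.7]
grip_width: 0.0089
gripper_force: 26.0
```

Run:
```python
from h import *
st(); print(r.get_obs()['gripper_force'])
u=np.array([.184,.983])
for s in (1,-1):
  for a in range(15,196,15):
    a=min(a,183); t=55*(1-np.cos(np.radians(a))); print(s,a,(s*u*t).round(0),round(55*np.sin(np.radians(a))))
```

```text
t 8.4 tcp [533.2  27.8 106.5] tool_y -100.9 tilt 0.12 F [-1.5 -5.1  2.7] w 8.9 q [-0.71  0.51  0.7   2.04 -0.48  0.75 -1.47]
26.043789088726044
1 15 [0. 2.] 14
1 30 [1. 7.] 27
1 45 [ 3. 16.] 39
1 60 [ 5. 27.] 48
1 75 [ 8. 40.] 53
1 90 [10. 54.] 55
1 105 [13. 68.] 53
1 120 [15. 81.] 48
1 135 [17. 92.] 39
1 150 [ 19. 101.] 27
1 165 [ 20. 106.] 14
1 180 [ 20. 108.] 0
1 183 [ 20. 108.] -3
-1 15 [-0. -2.] 14
-1 30 [-1. -7.] 27
-1 45 [ -3. -16.] 39
-1 60 [ -5. -27.] 48
-1 75 [ -8. -40.] 53
-1 90 [-10. -54.] 55
-1 105 [-13. -68.] 53
-1 120 [-15. -81.] 48
-1 135 [-17. -92.] 39
-1 150 [ -19. -101.] 27
-1 165 [ -20. -106.] 14
-1 180 [ -20. -108.] 0
-1 183 [ -20. -108.] -3
```

>>> {"name": "send_rows", "arguments": {"deltas": [{"dx": 0, "dy": 2, "dz": 14, "rx": 0, "ry": 0, "rz": 0}, {"dx": 1, "dy": 7, "dz": 27, "rx": 0, "ry": 0, "rz": 0}, {"dx": 3, "dy": 16, "dz": 39, "rx": 0, "ry": 0, "rz": 0}, {"dx": 5, "dy": 27, "dz": 48, "rx": 0, "ry": 0, "rz": 0}, {"dx": 8, "dy": 40, "dz": 53, "rx": 0, "ry": 0, "rz": 0}]}}

```text
clock: 8.82
tcp_pos: [0.5401, 0.063, 0.1612]
orientation: [3.122, -0.304, -0.001]
contact_force: [-10.9, -11.9, 22.2]
grip_width: 0.0088
gripper_force: 26.5
```

>>> {"name": "send_rows", "arguments": {"deltas": [{"dx": 2, "dy": 14, "dz": 2, "rx": 0, "ry": 0, "rz": 0}, {"dx": 5, "dy": 28, "dz": 0, "rx": 0, "ry": 0, "rz": 0}, {"dx": 7, "dy": 41, "dz": -5, "rx": 0, "ry": 0, "rz": 0}, {"dx": 9, "dy": 52, "dz": -14, "rx": 0, "ry": 0, "rz": 0}, {"dx": 11, "dy": 61, "dz": -26, "rx": 0, "ry": 0, "rz": 0}]}}

```text
clock: 9.23
tcp_pos: [0.5527, 0.1309, 0.1325]
orientation: [3.128, -0.295, 0.003]
contact_force: [0.6, -7.7, -0.0]
grip_width: 0.0089
gripper_force: 24.8
```

>>> {"name": "send_rows", "arguments": {"deltas": [{"dx": 1, "dy": 5, "dz": -13, "rx": 0, "ry": 0, "rz": 0}, {"dx": 1, "dy": 7, "dz": -27, "rx": 0, "ry": 0, "rz": 0}, {"dx": 1, "dy": 7, "dz": -29, "rx": 0, "ry": 0, "rz": 0}, {"dx": 1, "dy": 7, "dz": -29, "rx": 0, "ry": 0, "rz": 0}]}}

```text
clock: 9.57
tcp_pos: [0.5547, 0.1357, 0.1044]
orientation: [3.127, -0.299, 0.004]
contact_force: [-2.2, -6.6, 18.0]
grip_width: 0.009
gripper_force: 29.4
```

Run:
```python
from h import *
st(); f,P=grab('scene','s4.png')
Q=sel(P,mask(f,(20,120,60),(32,255,255)),(.45,.7,.07,.2,.08,.25)); print(rect(Q),Q[:,2].min(),Q[:,2].max())
```

```text
t 9.57 tcp [554.7 135.7 104.4] tool_y -100.9 tilt 0.17 F [-2.2 -6.6 18. ] w 9.0 q [-0.86  0.57  0.68  1.96 -0.5   0.78 -1.65]
(array([606.1, 121.6]), array([ 49.2, 114.9]), 56.6) 0.09732004506188752 0.18151807326612646
```

>>> {"name": "send_rows", "arguments": {"deltas": [{"dx": 0, "dy": 0, "dz": 0, "rx": 0, "ry": 0, "rz": 0}, {"dx": 0, "dy": 0, "dz": 0, "rx": 0, "ry": 0, "rz": 0}, {"dx": 0, "dy": 0, "dz": 0, "rx": 0, "ry": 0, "rz": 0}, {"dx": 0, "dy": 0, "dz": 35, "rx": 0, "ry": 0, "rz": 0}, {"dx": 0, "dy": 0, "dz": 70, "rx": 0, "ry": 0, "rz": 0}], "jaw": 30}}

```text
clock: 10.03
tcp_pos: [0.5508, 0.1379, 0.1716]
orientation: [3.125, -0.294, -0.008]
contact_force: [1.3, 0.8, -0.2]
grip_width: 0.0297
gripper_force: 0.0
```

>>> {"name": "send_rows", "arguments": {"deltas": [{"dx": -7, "dy": -35, "dz": 0, "rx": 0, "ry": 0, "rz": 0}, {"dx": -15, "dy": -75, "dz": 0, "rx": 0, "ry": 0, "rz": 0}, {"dx": -22, "dy": -115, "dz": 0, "rx": 0, "ry": 0, "rz": 0}, {"dx": -30, "dy": -155, "dz": 0, "rx": 0, "ry": 0, "rz": 0}, {"dx": -36, "dy": -190, "dz": 0, "rx": 0, "ry": 0, "rz": 0}]}}

```text
clock: 10.45
tcp_pos: [0.5156, -0.054, 0.1729]
orientation: [-3.127, 0.296, 0.001]
contact_force: [0.6, -0.6, -0.5]
grip_width: 0.0299
gripper_force: 0.0
```

>>> {"name": "send_rows", "arguments": {"deltas": [{"dx": -4, "dy": -16, "dz": 0, "rx": 0, "ry": 0, "rz": 0}, {"dx": -4, "dy": -16, "dz": 0, "rx": 0, "ry": 0, "rz": 0}], "jaw": 40}}

```text
clock: 10.62
tcp_pos: [0.5112, -0.0727, 0.1731]
orientation: [3.126, -0.306, -0.001]
contact_force: [-0.1, -0.6, 0.1]
grip_width: 0.0403
gripper_force: 0.0
```

Run:
```python
from h import *
st()
f,P=grab('wrist','w5.png')
Q=sel(P,mask(f,(20,120,60),(32,255,255)),(.35,.7,-.25,.25,.09,.125))
u=np.array([np.cos(np.radians(79)),np.sin(np.radians(79))]); t=(Q[:,:2]-[.524,-.021])@u;s=(Q[:,:2]-[.524,-.021])@[u[1],-u[0]]
for g in(-.05,.16):
    k=(np.abs(t-g)<.014)&(abs(s)<.08)
    if k.sum()>20: print(g,rect(Q[k]),np.median(Q[k,2]),np.median(t[k]))
f,P=grab('scene')
Q=sel(P,mask(f,(20,120,60),(32,255,255)),(.45,.7,.07,.2,.08,.25)); print(rect(Q),Q[:,2].min(),Q[:,2].max())
```

```text
t 10.62 tcp [511.2 -72.7 173.1] tool_y -101.2 tilt 0.06 F [-0.1 -0.6  0.1] w 40.3 q [-0.62  0.39  0.81  2.04 -0.37  0.86 -1.37]
-0.05 (array([514.3, -70.4]), array([  9.9, 159.7]), 79.2) 0.11655588148001625 -0.05029075182680967
(array([550.6, 113.9]), array([ 55.3, 198.8]), 80.6) 0.10782769305373996 0.11677203687549553
```

>>> {"name": "send_rows", "arguments": {"deltas": [{"dx": 2, "dy": 1, "dz": -25, "rx": 0, "ry": 0, "rz": 0}, {"dx": 2, "dy": 1, "dz": -50, "rx": 0, "ry": 0, "rz": 0}, {"dx": 2, "dy": 1, "dz": -67, "rx": 0, "ry": 0, "rz": 0}, {"dx": 2, "dy": 1, "dz": -67, "rx": 0, "ry": 0, "rz": 0}, {"dx": 2, "dy": 1, "dz": -67, "rx": 0, "ry": 0, "rz": 0}]}}

```text
clock: 11.13
tcp_pos: [0.5146, -0.0658, 0.1055]
orientation: [3.128, -0.292, -0.004]
contact_force: [-0.2, 0.2, -0.0]
grip_width: 0.0398
gripper_force: 0.0
```

>>> {"name": "send_rows", "arguments": {"deltas": [{"dx": 0, "dy": 0, "dz": 0, "rx": 0, "ry": 0, "rz": 0}, {"dx": 0, "dy": 0, "dz": 0, "rx": 0, "ry": 0, "rz": 0}, {"dx": 0, "dy": 0, "dz": 0, "rx": 0, "ry": 0, "rz": 0}, {"dx": 0, "dy": 0, "dz": 0, "rx": 0, "ry": 0, "rz": 0}, {"dx": 0, "dy": 0, "dz": 0, "rx": 0, "ry": 0, "rz": 0}], "jaw": 0}}

```text
clock: 11.55
tcp_pos: [0.5151, -0.0705, 0.1075]
orientation: [3.124, -0.299, 0.004]
contact_force: [-1.0, -9.1, -0.6]
grip_width: 0.0089
gripper_force: 26.1
```

>>> {"name": "send_rows", "arguments": {"deltas": [{"dx": 0, "dy": -2, "dz": 14, "rx": 0, "ry": 0, "rz": 0}, {"dx": -1, "dy": -7, "dz": 27, "rx": 0, "ry": 0, "rz": 0}, {"dx": -3, "dy": -16, "dz": 39, "rx": 0, "ry": 0, "rz": 0}, {"dx": -5, "dy": -27, "dz": 48, "rx": 0, "ry": 0, "rz": 0}, {"dx": -8, "dy": -40, "dz": 53, "rx": 0, "ry": 0, "rz": 0}]}}

```text
clock: 11.97
tcp_pos: [0.5089, -0.1041, 0.1618]
orientation: [-3.122, 0.29, -0.004]
contact_force: [0.7, 10.7, 6.6]
grip_width: 0.0091
gripper_force: 25.3
```

>>> {"name": "send_rows", "arguments": {"deltas": [{"dx": -2, "dy": -14, "dz": 2, "rx": 0, "ry": 0, "rz": 0}, {"dx": -5, "dy": -28, "dz": 0, "rx": 0, "ry": 0, "rz": 0}, {"dx": -7, "dy": -41, "dz": -5, "rx": 0, "ry": 0, "rz": 0}, {"dx": -9, "dy": -52, "dz": -14, "rx": 0, "ry": 0, "rz": 0}, {"dx": -11, "dy": -61, "dz": -26, "rx": 0, "ry": 0, "rz": 0}]}}

```text
clock: 12.38
tcp_pos: [0.4967, -0.1701, 0.1354]
orientation: [-3.127, 0.297, -0.006]
contact_force: [2.5, 3.4, 3.9]
grip_width: 0.0087
gripper_force: 28.4
```

>>> {"name": "send_rows", "arguments": {"deltas": [{"dx": -1, "dy": -5, "dz": -13, "rx": 0, "ry": 0, "rz": 0}, {"dx": -1, "dy": -7, "dz": -27, "rx": 0, "ry": 0, "rz": 0}, {"dx": -1, "dy": -7, "dz": -29, "rx": 0, "ry": 0, "rz": 0}, {"dx": -1, "dy": -7, "dz": -29, "rx": 0, "ry": 0, "rz": 0}]}}

```text
clock: 12.72
tcp_pos: [0.495, -0.1787, 0.1052]
orientation: [3.124, -0.299, 0.004]
contact_force: [-0.4, -7.4, 0.0]
grip_width: 0.0089
gripper_force: 29.5
```

>>> {"name": "send_rows", "arguments": {"deltas": [{"dx": 0, "dy": 0, "dz": 0, "rx": 0, "ry": 0, "rz": 0}, {"dx": 0, "dy": 0, "dz": 0, "rx": 0, "ry": 0, "rz": 0}, {"dx": 0, "dy": 0, "dz": 0, "rx": 0, "ry": 0, "rz": 0}, {"dx": 0, "dy": 0, "dz": 35, "rx": 0, "ry": 0, "rz": 0}, {"dx": 0, "dy": 0, "dz": 70, "rx": 0, "ry": 0, "rz": 0}], "jaw": 30}}

```text
clock: 13.13
tcp_pos: [0.4933, -0.1747, 0.174]
orientation: [-3.128, 0.295, 0.008]
contact_force: [0.7, -0.9, 0.7]
grip_width: 0.0299
gripper_force: 0.0
```

Run:
```python
from h import *
st()
for n in('scene','side'):
    f,P=grab(n,n+'6.png')
    for b in [(.4,.75,.07,.2,.08,.25),(.3,.7,-.25,-.1,.08,.25)]:
        Q=sel(P,mask(f,(20,120,60),(32,255,255)),b); print(rect(Q),Q[:,2].min(),Q[:,2].max())
f,P=grab('wrist','w6.png')
print('rackw',rect(sel(P,mask(f,(45,120,40),(80,255,255)),(.2,1,-.6,-.25,.032,.05))))
```

```text
t 13.13 tcp [ 493.3 -174.7  174. ] tool_y -100.8 tilt 0.27 F [ 0.7 -0.9  0.7] w 29.9 q [-0.42  0.4   0.81  2.02 -0.38  0.88 -1.16]
(array([549.2, 111.8]), array([ 60.2, 202.7]), 80.0) 0.10584979216941426 0.11708412684764413
(array([ 499.8, -154.8]), array([ 62.7, 202.1]), 80.4) 0.10826954845970638 0.12095368879083745
(array([537.5, 136. ]), array([188.1,  55.9]), 5.7) 0.10717119768548755 0.11784086669101412
(array([ 498.4, -155.8]), array([ 60.7, 199.6]), 78.8) 0.10963806720330727 0.12043982699160383
rackw (array([ 504.9, -328. ]), array([209.3,  55.3]), 8.1)
```

>>> {"name": "send_rows", "arguments": {"deltas": [{"dx": 8, "dy": -34, "dz": 4, "rx": 0, "ry": 0, "rz": 5}, {"dx": 17, "dy": -70, "dz": 8, "rx": 0, "ry": 0, "rz": 10}, {"dx": 26, "dy": -106, "dz": 8, "rx": 0, "ry": 0, "rz": 15}, {"dx": 35, "dy": -144, "dz": 8, "rx": 0, "ry": 0, "rz": 19}, {"dx": 35, "dy": -144, "dz": 8, "rx": 0, "ry": 0, "rz": 19}], "jaw": 50}}

```text
clock: 13.7
tcp_pos: [0.5285, -0.328, 0.1825]
orientation: [3.129, 0.218, 0.0]
contact_force: [-0.9, -0.1, 0.3]
grip_width: 0.0503
gripper_force: 0.0
```

Run:
```python
from h import *
st()
f,P=grab('wrist','w7.png')
k=np.isfinite(P).all(2)&(P[...,2]>.078)&(P[...,2]<.094)&(P[...,1]<-.28)&(P[...,1]>-.38)&(P[...,0]>.38)&(P[...,0]<.6)
nn,l,s,c=cv2.connectedComponentsWithStats(k.astype(np.uint8))
for i in range(1,nn):
    if s[i,4]>50: print(c[i].round(),rect(P[l==i]),np.median(P[l==i][:,2]))
print(rect(sel(P,mask(f,(45,120,40),(80,255,255)),(.2,1,-.6,-.25,.032,.05))))
```

```text
t 13.7 tcp [ 528.5 -328.   182.5] tool_y -82.0 tilt 0.31 F [-0.9 -0.1  0.3] w 50.3 q [-0.04  0.53  0.69  1.78 -0.39  0.97 -0.63]
[302. 239.] (array([ 527.3, -320.8]), array([19.2, 19.5]), 49.3) 0.0871414919316625
[302. 301.] (array([ 482., -327.]), array([19.1, 19.8]), 55.3) 0.08703369621159354
[308. 359.] (array([ 435.1, -337.5]), array([19.5, 19.7]), 74.9) 0.08701016007296342
(array([ 504.7, -328.4]), array([209. ,  53.3]), 8.0)
```

View pics/w7.png

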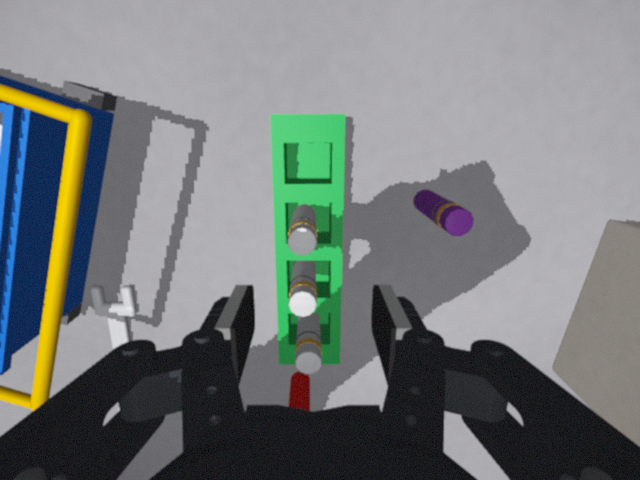

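The wrist view shows three grey pins in the rack at (302,239), (302,301) and (308,359). I'll take the first.

>>> {"name": "send_rows", "arguments": {"deltas": [{"dx": -2, "dy": -1, "dz": -30, "rx": 0, "ry": 0, "rz": 0}, {"dx": -2, "dy": -1, "dz": -60, "rx": 0, "ry": 0, "rz": 0}, {"dx": -2, "dy": -1, "dz": -90, "rx": 0, "ry": 0, "rz": 0}, {"dx": -2, "dy": -1, "dz": -117, "rx": 0, "ry": 0, "rz": 0}, {"dx": -2, "dy": -1, "dz": -117, "rx": 0, "ry": 0, "rz": 0}]}}

```text
clock: 14.17
tcp_pos: [0.5246, -0.3163, 0.0595]
orientation: [-3.127, -0.226, 0.013]
contact_force: [-0.5, 1.5, 0.4]
grip_width: 0.0503
gripper_force: 0.0
```

>>> {"name": "send_rows", "arguments": {"deltas": [{"dx": 0, "dy": 0, "dz": 0, "rx": 0, "ry": 0, "rz": 0}, {"dx": 0, "dy": 0, "dz": 0, "rx": 0, "ry": 0, "rz": 0}, {"dx": 0, "dy": 0, "dz": 0, "rx": 0, "ry": 0, "rz": 0}, {"dx": 0, "dy": 0, "dz": 0, "rx": 0, "ry": 0, "rz": 0}, {"dx": 0, "dy": 0, "dz": 0, "rx": 0, "ry": 0, "rz": 0}], "jaw": 0, "newtons": 50}}

```text
clock: 14.58
tcp_pos: [0.5289, -0.3209, 0.0671]
orientation: [3.132, 0.225, 0.004]
contact_force: [0.5, 0.1, 5.9]
grip_width: 0.0186
gripper_force: 49.3
```

>>> {"name": "send_rows", "arguments": {"deltas": [{"dx": 0, "dy": 0, "dz": 10, "rx": 0, "ry": 0, "rz": 0}, {"dx": 0, "dy": 0, "dz": 30, "rx": 0, "ry": 0, "rz": 0}, {"dx": 0, "dy": 0, "dz": 65, "rx": 0, "ry": 0, "rz": 0}, {"dx": 0, "dy": 0, "dz": 100, "rx": 0, "ry": 0, "rz": 0}, {"dx": 0, "dy": 0, "dz": 135, "rx": 0, "ry": 0, "rz": 0}]}}

```text
clock: 15.0
tcp_pos: [0.5271, -0.3204, 0.2022]
orientation: [-3.133, -0.224, 0.001]
contact_force: [0.6, -0.5, -0.6]
grip_width: 0.0186
gripper_force: 48.9
```

Run:
```python
from h import *
st()
T=np.array([524.3,-21]);a=np.radians(79.3);u=np.array([np.cos(a),np.sin(a)]);v=np.array([u[1],-u[0]])
for y in(50,-50):
    for x in(-42,0,42): print(x,y,(T+x*v+y*u).round(1))
```

```text
t 15.0 tcp [ 527.1 -320.4  202.2] tool_y -81.8 tilt 0.05 F [ 0.6 -0.5 -0.6] w 18.6 q [-0.06  0.5   0.7   1.78 -0.38  1.   -0.64]
-42 50 [492.3  35.9]
0 50 [533.6  28.1]
42 50 [574.9  20.3]
-42 -50 [473.7 -62.3]
0 -50 [515.  -70.1]
42 -50 [556.3 -77.9]
```

>>> {"name": "send_rows", "arguments": {"deltas": [{"dx": 4, "dy": 35, "dz": 8, "rx": 0, "ry": 0, "rz": -4}, {"dx": 9, "dy": 75, "dz": 15, "rx": 0, "ry": 0, "rz": -8}, {"dx": 14, "dy": 115, "dz": 15, "rx": 0, "ry": 0, "rz": -12}, {"dx": 19, "dy": 155, "dz": 15, "rx": 0, "ry": 0, "rz": -16}, {"dx": 24, "dy": 190, "dz": 15, "rx": 0, "ry": 0, "rz": -19}]}}

```text
clock: 15.42
tcp_pos: [0.5516, -0.1277, 0.2161]
orientation: [-3.126, 0.3, -0.0]
contact_force: [1.1, -0.7, -1.9]
grip_width: 0.019
gripper_force: 49.2
```

>>> {"name": "send_rows", "arguments": {"deltas": [{"dx": 3, "dy": 26, "dz": 0, "rx": 0, "ry": 0, "rz": 0}, {"dx": 5, "dy": 52, "dz": 0, "rx": 0, "ry": 0, "rz": 0}, {"dx": 5, "dy": 52, "dz": -40, "rx": 0, "ry": 0, "rz": 0}, {"dx": 5, "dy": 52, "dz": -75, "rx": 0, "ry": 0, "rz": 0}, {"dx": 5, "dy": 52, "dz": -75, "rx": 0, "ry": 0, "rz": 0}]}}

```text
clock: 15.83
tcp_pos: [0.5527, -0.0763, 0.1356]
orientation: [3.128, -0.292, -0.015]
contact_force: [-1.9, 1.0, -1.7]
grip_width: 0.0183
gripper_force: 49.1
```

Run:
```python
from h import *
st()
f,P=grab('wrist','w8.png')
T=np.array([.5243,-.021]);a=np.radians(79.3);u=np.array([np.cos(a),np.sin(a)]);v=np.array([u[1],-u[0]])
for n in('wrist','scene'):
    if n=='scene': f,P=grab(n,'s8.png')
    x=(P[...,:2]-T)@v; y=(P[...,:2]-T)@u
    for g in (.05,-.05):
        k=np.isfinite(P).all(2)&(abs(P[...,2]-.045)<.007)&(abs(x)<.1)&(abs(y-g)<.035)&mask(f,(0,0,60),(180,70,255))
        if k.sum()>60: print(n,g,k.sum(),'x',x[k].min().round(4),x[k].max().round(4),'y',y[k].min().round(4),y[k].max().round(4),np.median(P[k][:,2]))
    k=np.isfinite(P).all(2)&(P[...,2]>.075)&(P[...,2]<.15)&(abs(x-.042)<.02)&(abs(y+.05)<.02); print('pin',k.sum(), np.median(x[k]),np.median(y[k]),P[k][:,2].min() if k.any() else 0)
```

```text
t 15.83 tcp [552.7 -76.3 135.6] tool_y -100.7 tilt 0.55 F [-1.9  1.  -1.7] w 18.3 q [-0.53  0.51  0.73  1.96 -0.45  0.84 -1.3 ]
wrist 0.05 6642 x -0.0467 0.0611 y 0.0287 0.0711 0.04699363815857366
wrist -0.05 3310 x -0.065 0.0613 y -0.0707 -0.0295 0.04714741741015978
pin 3727 0.04533434225033523 -0.049204074589848525 0.07645703307392482
scene 0.05 330 x -0.0622 0.0387 y 0.0277 0.071 0.04326307952833819
scene -0.05 297 x -0.0646 0.0379 y -0.0718 -0.0288 0.04290287181963426
pin 172 0.048071399789076534 -0.04628761497334912 0.07677317874125511
```

View pics/w8.png

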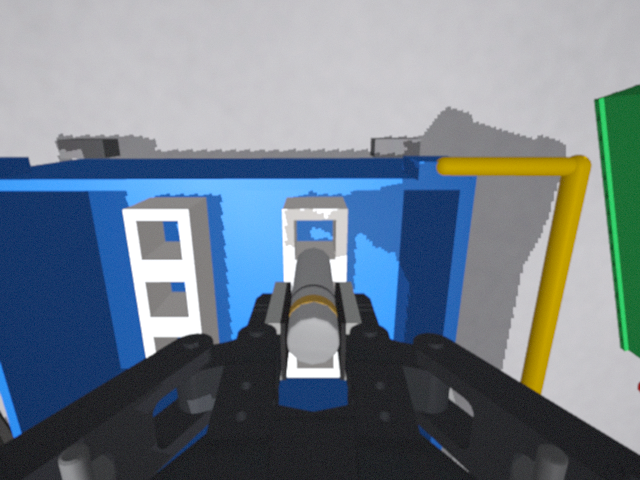

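The held pin stands over the near pocket of the right-hand row at (315,340). I'll lower it in.

>>> {"name": "send_rows", "arguments": {"deltas": [{"dx": -1, "dy": 1, "dz": -15, "rx": 0, "ry": 0, "rz": 0}, {"dx": -1, "dy": 1, "dz": -30, "rx": 0, "ry": 0, "rz": 0}, {"dx": -1, "dy": 1, "dz": -50, "rx": 0, "ry": 0, "rz": 0}, {"dx": -1, "dy": 1, "dz": -65, "rx": 0, "ry": 0, "rz": 0}, {"dx": -1, "dy": 1, "dz": -74, "rx": 0, "ry": 0, "rz": 0}]}}

```text
clock: 16.35
tcp_pos: [0.5569, -0.0783, 0.0676]
orientation: [-3.127, 0.297, -0.004]
contact_force: [0.2, -0.2, -1.8]
grip_width: 0.0185
gripper_force: 49.1
```

>>> {"name": "send_rows", "arguments": {"deltas": [{"dx": 0, "dy": 0, "dz": 0, "rx": 0, "ry": 0, "rz": 0}, {"dx": 0, "dy": 0, "dz": 0, "rx": 0, "ry": 0, "rz": 0}]}}

```text
clock: 16.52
tcp_pos: [0.557, -0.0783, 0.068]
orientation: [-3.127, 0.297, -0.004]
contact_force: [-0.3, 0.2, -1.3]
grip_width: 0.0185
gripper_force: 50.4
```

>>> {"name": "send_rows", "arguments": {"deltas": [{"dx": 0, "dy": 0, "dz": 0, "rx": 0, "ry": 0, "rz": 0}, {"dx": 0, "dy": 0, "dz": 0, "rx": 0, "ry": 0, "rz": 0}, {"dx": 0, "dy": 0, "dz": 0, "rx": 0, "ry": 0, "rz": 0}, {"dx": 0, "dy": 0, "dz": 0, "rx": 0, "ry": 0, "rz": 0}], "jaw": 40}}

```text
clock: 16.85
tcp_pos: [0.5562, -0.0774, 0.0669]
orientation: [-3.127, 0.296, -0.002]
contact_force: [-0.3, -0.2, -0.4]
grip_width: 0.0398
gripper_force: 0.0
```

>>> {"name": "send_rows", "arguments": {"deltas": [{"dx": 0, "dy": 0, "dz": 25, "rx": 0, "ry": 0, "rz": 0}, {"dx": 0, "dy": 0, "dz": 55, "rx": 0, "ry": 0, "rz": 0}, {"dx": 0, "dy": 0, "dz": 90, "rx": 0, "ry": 0, "rz": 0}, {"dx": 0, "dy": 0, "dz": 125, "rx": 0, "ry": 0, "rz": 0}, {"dx": -5, "dy": -20, "dz": 133, "rx": 0, "ry": 0, "rz": 2}]}}

```text
clock: 17.27
tcp_pos: [0.5547, -0.0943, 0.2041]
orientation: [-3.131, 0.232, -0.011]
contact_force: [1.0, 0.5, 0.0]
grip_width: 0.0401
gripper_force: 0.0
```

>>> {"name": "send_rows", "arguments": {"deltas": [{"dx": -10, "dy": -35, "dz": 0, "rx": 0, "ry": 0, "rz": 4}, {"dx": -20, "dy": -72, "dz": 0, "rx": 0, "ry": 0, "rz": 8}, {"dx": -31, "dy": -110, "dz": 0, "rx": 0, "ry": 0, "rz": 12}, {"dx": -42, "dy": -148, "dz": 0, "rx": 0, "ry": 0, "rz": 15}, {"dx": -53, "dy": -186, "dz": 0, "rx": 0, "ry": 0, "rz": 17}], "jaw": 50}}

```text
clock: 17.68
tcp_pos: [0.4971, -0.285, 0.1997]
orientation: [-3.133, -0.229, -0.001]
contact_force: [0.4, 0.8, 0.3]
grip_width: 0.0502
gripper_force: 0.0
```

>>> {"name": "send_rows", "arguments": {"deltas": [{"dx": -10, "dy": -28, "dz": 0, "rx": 0, "ry": 0, "rz": 0}, {"dx": -16, "dy": -43, "dz": -15, "rx": 0, "ry": 0, "rz": 0}, {"dx": -16, "dy": -43, "dz": -25, "rx": 0, "ry": 0, "rz": 0}, {"dx": -16, "dy": -43, "dz": -25, "rx": 0, "ry": 0, "rz": 0}, {"dx": -16, "dy": -43, "dz": -25, "rx": 0, "ry": 0, "rz": 0}]}}

```text
clock: 18.1
tcp_pos: [0.482, -0.3252, 0.1738]
orientation: [-3.132, -0.226, 0.002]
contact_force: [0.6, 0.8, 0.1]
grip_width: 0.05
gripper_force: 0.0
```

```bash
cat >> h.py <<'E'
def pins(n,save=None):
    f,P=grab(n,save)
    k=np.isfinite(P).all(2)&(P[...,2]>.077)&(P[...,2]<.094)&(P[...,1]<.08)&(P[...,1]>-.38)&(P[...,0]>.38)&(P[...,0]<.62)&mask(f,(0,0,60),(180,80,255))
    nn,l,s,c=cv2.connectedComponentsWithStats(k.astype(np.uint8))
    for i in range(1,nn):
        if s[i,4]>30: print(n,c[i].round(),rect(P[l==i]),np.median(P[l==i][:,2]).round(3),P[l==i][:,2].max().round(3))
E
python3 - <<'E'
from h import *
st(); pins('wrist'); pins('scene'); pins('side')
E
```

```text
t 18.1 tcp [ 482.  -325.2  173.8] tool_y -81.8 tilt 0.11 F [0.6 0.8 0.1] w 50.0 q [-0.04  0.48  0.71  1.88 -0.39  0.92 -0.58]
wrist [316. 243.] (array([ 482.1, -327.2]), array([19.4, 19.1]), 82.8) 0.087 0.089
wrist [321. 309.] (array([ 435.2, -337.5]), array([19.8, 18.6]), 6.8) 0.087 0.09
scene [236. 178.] (array([ 437.2, -337.1]), array([20.7, 17. ]), 30.5) 0.083 0.086
scene [230. 188.] (array([ 487.5, -326.1]), array([22.1, 17. ]), 31.0) 0.082 0.087
scene [299. 232.] (array([557.6, -76.7]), array([20.1, 18.1]), 46.9) 0.083 0.087
side [327. 276.] (array([556.4, -78.2]), array([19.9, 18.6]), 11.7) 0.084 0.088
side [370. 369.] (array([ 482.7, -328.2]), array([18.6, 18.2]), 50.5) 0.084 0.087
side [353. 386.] (array([ 436.1, -338.5]), array([19.6, 19.1]), 39.1) 0.084 0.087
```

>>> {"name": "send_rows", "arguments": {"deltas": [{"dx": 0, "dy": 0, "dz": -30, "rx": 0, "ry": 0, "rz": 0}, {"dx": 0, "dy": 0, "dz": -60, "rx": 0, "ry": 0, "rz": 0}, {"dx": 0, "dy": 0, "dz": -90, "rx": 0, "ry": 0, "rz": 0}, {"dx": 0, "dy": 0, "dz": -109, "rx": 0, "ry": 0, "rz": 0}, {"dx": 0, "dy": 0, "dz": -109, "rx": 0, "ry": 0, "rz": 0}]}}

```text
clock: 18.67
tcp_pos: [0.4806, -0.3238, 0.0621]
orientation: [-3.13, -0.228, 0.008]
contact_force: [-0.7, 1.1, 0.2]
grip_width: 0.05
gripper_force: 0.0
```

>>> {"name": "send_rows", "arguments": {"deltas": [{"dx": 0, "dy": 0, "dz": 0, "rx": 0, "ry": 0, "rz": 0}, {"dx": 0, "dy": 0, "dz": 0, "rx": 0, "ry": 0, "rz": 0}, {"dx": 0, "dy": 0, "dz": 0, "rx": 0, "ry": 0, "rz": 0}, {"dx": 0, "dy": 0, "dz": 0, "rx": 0, "ry": 0, "rz": 0}, {"dx": 0, "dy": 0, "dz": 0, "rx": 0, "ry": 0, "rz": 0}], "jaw": 0}}

```text
clock: 19.08
tcp_pos: [0.4832, -0.3272, 0.0672]
orientation: [3.132, 0.225, 0.005]
contact_force: [-0.6, 0.8, 7.6]
grip_width: 0.0186
gripper_force: 49.2
```

>>> {"name": "send_rows", "arguments": {"deltas": [{"dx": 0, "dy": 0, "dz": 10, "rx": 0, "ry": 0, "rz": 0}, {"dx": 0, "dy": 0, "dz": 35, "rx": 0, "ry": 0, "rz": 0}, {"dx": 0, "dy": 0, "dz": 70, "rx": 0, "ry": 0, "rz": 0}, {"dx": 0, "dy": 0, "dz": 110, "rx": 0, "ry": 0, "rz": 0}, {"dx": 0, "dy": 10, "dz": 145, "rx": 0, "ry": 0, "rz": 0}]}}

```text
clock: 19.5
tcp_pos: [0.4808, -0.3185, 0.2133]
orientation: [3.132, 0.22, 0.0]
contact_force: [1.3, -0.5, -0.9]
grip_width: 0.0186
gripper_force: 49.0
```

>>> {"name": "send_rows", "arguments": {"deltas": [{"dx": -1, "dy": 35, "dz": 0, "rx": 0, "ry": 0, "rz": -4}, {"dx": -3, "dy": 75, "dz": 0, "rx": 0, "ry": 0, "rz": -8}, {"dx": -5, "dy": 115, "dz": 0, "rx": 0, "ry": 0, "rz": -12}, {"dx": -7, "dy": 155, "dz": 0, "rx": 0, "ry": 0, "rz": -16}, {"dx": -8, "dy": 195, "dz": 0, "rx": 0, "ry": 0, "rz": -19}]}}

```text
clock: 19.92
tcp_pos: [0.4728, -0.1199, 0.2108]
orientation: [-3.126, 0.303, -0.0]
contact_force: [1.4, 0.4, -1.1]
grip_width: 0.0184
gripper_force: 49.2
```

>>> {"name": "send_rows", "arguments": {"deltas": [{"dx": -1, "dy": 30, "dz": 0, "rx": 0, "ry": 0, "rz": 0}, {"dx": -1, "dy": 60, "dz": 0, "rx": 0, "ry": 0, "rz": 0}, {"dx": -1, "dy": 60, "dz": -35, "rx": 0, "ry": 0, "rz": 0}, {"dx": -1, "dy": 60, "dz": -70, "rx": 0, "ry": 0, "rz": 0}, {"dx": -1, "dy": 60, "dz": -70, "rx": 0, "ry": 0, "rz": 0}]}}

```text
clock: 20.33
tcp_pos: [0.469, -0.0598, 0.1364]
orientation: [3.127, -0.291, -0.013]
contact_force: [-1.3, 0.1, -0.9]
grip_width: 0.0181
gripper_force: 49.2
```

Run:
```python
from h import *
st(); f,P=grab('wrist','w9.png')
m=mask(f,(0,0,60),(180,80,255))&np.isfinite(P).all(2)&(abs(P[...,2]-.150)<.012)&(P[...,1]<.0)&(P[...,1]>-.12)&(P[...,0]>.4)&(P[...,0]<.55)
nn,l,s,c=cv2.connectedComponentsWithStats(m.astype(np.uint8))
for i in range(1,nn):
    if s[i,4]>100: print(c[i],s[i,4],rect(P[l==i]),P[l==i][:,2].max())
```

```text
t 20.33 tcp [469.  -59.8 136.4] tool_y -100.6 tilt 0.5 F [-1.3  0.1 -0.9] w 18.1 q [-0.63  0.38  0.77  2.16 -0.38  0.75 -1.37]
[275.92211055 303.20854271] 398 (array([482.3, -48.5]), array([5.2, 1.8]), 82.0) 0.16197389891244102
[349.35353535 303.07323232] 396 (array([477.5, -74.7]), array([4.9, 1.6]), 79.8) 0.16195969561591872
[312.67090069 332.5234796 ] 2598 (array([468.2, -59.4]), array([18.6, 20.2]), 79.0) 0.1602913828543821
```

>>> {"name": "send_rows", "arguments": {"deltas": [{"dx": 0, "dy": 0, "dz": -12, "rx": 0, "ry": 0, "rz": 0}, {"dx": 0, "dy": 0, "dz": -28, "rx": 0, "ry": 0, "rz": 0}, {"dx": 0, "dy": 0, "dz": -48, "rx": 0, "ry": 0, "rz": 0}, {"dx": 0, "dy": 0, "dz": -64, "rx": 0, "ry": 0, "rz": 0}, {"dx": 0, "dy": 0, "dz": -74, "rx": 0, "ry": 0, "rz": 0}]}}

```text
clock: 20.8
tcp_pos: [0.4737, -0.0622, 0.0666]
orientation: [-3.127, 0.298, -0.003]
contact_force: [-9.0, 1.6, 51.0]
grip_width: 0.019
gripper_force: 56.8
```

>>> {"name": "send_rows", "arguments": {"deltas": [{"dx": 0, "dy": 0, "dz": 0, "rx": 0, "ry": 0, "rz": 0}, {"dx": 0, "dy": 0, "dz": 0, "rx": 0, "ry": 0, "rz": 0}]}}

```text
clock: 20.97
tcp_pos: [0.4737, -0.0623, 0.0672]
orientation: [-3.127, 0.298, -0.003]
contact_force: [-0.5, 0.2, -2.1]
grip_width: 0.0188
gripper_force: 51.9
```

>>> {"name": "send_rows", "arguments": {"deltas": [{"dx": 0, "dy": 0, "dz": 0, "rx": 0, "ry": 0, "rz": 0}, {"dx": 0, "dy": 0, "dz": 0, "rx": 0, "ry": 0, "rz": 0}, {"dx": 0, "dy": 0, "dz": 0, "rx": 0, "ry": 0, "rz": 0}, {"dx": 0, "dy": 0, "dz": 0, "rx": 0, "ry": 0, "rz": 0}], "jaw": 40}}

```text
clock: 21.3
tcp_pos: [0.4732, -0.0614, 0.0668]
orientation: [-3.127, 0.296, -0.002]
contact_force: [-0.1, -0.4, -0.2]
grip_width: 0.0403
gripper_force: 0.0
```

>>> {"name": "send_rows", "arguments": {"deltas": [{"dx": 0, "dy": 0, "dz": 25, "rx": 0, "ry": 0, "rz": 0}, {"dx": 0, "dy": 0, "dz": 55, "rx": 0, "ry": 0, "rz": 0}, {"dx": 0, "dy": 0, "dz": 90, "rx": 0, "ry": 0, "rz": 0}, {"dx": 0, "dy": 0, "dz": 125, "rx": 0, "ry": 0, "rz": 0}, {"dx": -3, "dy": -20, "dz": 133, "rx": 0, "ry": 0, "rz": 2}]}}

```text
clock: 21.72
tcp_pos: [0.4732, -0.0784, 0.2035]
orientation: [-3.131, 0.232, -0.01]
contact_force: [1.1, 0.2, 1.0]
grip_width: 0.0401
gripper_force: 0.0
```

>>> {"name": "send_rows", "arguments": {"deltas": [{"dx": -5, "dy": -38, "dz": 0, "rx": 0, "ry": 0, "rz": 4}, {"dx": -10, "dy": -78, "dz": 0, "rx": 0, "ry": 0, "rz": 8}, {"dx": -15, "dy": -118, "dz": 0, "rx": 0, "ry": 0, "rz": 12}, {"dx": -20, "dy": -158, "dz": 0, "rx": 0, "ry": 0, "rz": 15}, {"dx": -25, "dy": -198, "dz": 0, "rx": 0, "ry": 0, "rz": 17}], "jaw": 50}}

```text
clock: 22.13
tcp_pos: [0.4444, -0.281, 0.1996]
orientation: [-3.133, -0.23, -0.001]
contact_force: [1.1, 0.3, 1.1]
grip_width: 0.0499
gripper_force: 0.0
```

>>> {"name": "send_rows", "arguments": {"deltas": [{"dx": -6, "dy": -35, "dz": 0, "rx": 0, "ry": 0, "rz": 0}, {"dx": -10, "dy": -58, "dz": -15, "rx": 0, "ry": 0, "rz": 0}, {"dx": -10, "dy": -58, "dz": -25, "rx": 0, "ry": 0, "rz": 0}, {"dx": -10, "dy": -58, "dz": -25, "rx": 0, "ry": 0, "rz": 0}, {"dx": -10, "dy": -58, "dz": -25, "rx": 0, "ry": 0, "rz": 0}]}}

```text
clock: 22.55
tcp_pos: [0.4346, -0.3364, 0.1738]
orientation: [-3.132, -0.225, 0.002]
contact_force: [0.0, 0.5, -0.7]
grip_width: 0.05
gripper_force: 0.0
```

Run:
```python
from h import *
st(); pins('wrist'); pins('scene'); pins('side')
```

```text
t 22.55 tcp [ 434.6 -336.4  173.8] tool_y -81.8 tilt 0.12 F [ 0.   0.5 -0.7] w 50.0 q [-0.04  0.44  0.76  1.96 -0.39  0.89 -0.51]
wrist [315. 242.] (array([ 435.1, -337.7]), array([19.2, 19. ]), 42.0) 0.087 0.089
scene [236. 177.] (array([ 438.1, -337.8]), array([19.9, 16.1]), 76.1) 0.082 0.086
scene [318. 213.] (array([474.7, -61.4]), array([18.5, 18. ]), 61.0) 0.083 0.085
scene [299. 232.] (array([557.4, -76.4]), array([19.6, 18.8]), 57.5) 0.083 0.086
side [327. 276.] (array([556.4, -79.2]), array([19.3, 18.3]), 56.4) 0.085 0.088
side [292. 286.] (array([472.7, -62.7]), array([19.7, 18.1]), 85.4) 0.085 0.088
side [353. 386.] (array([ 435.6, -338.1]), array([19. , 18.2]), 42.7) 0.084 0.088
```

>>> {"name": "send_rows", "arguments": {"deltas": [{"dx": 0, "dy": 0, "dz": -30, "rx": 0, "ry": 0, "rz": 0}, {"dx": 0, "dy": 0, "dz": -60, "rx": 0, "ry": 0, "rz": 0}, {"dx": 0, "dy": 0, "dz": -90, "rx": 0, "ry": 0, "rz": 0}, {"dx": 0, "dy": 0, "dz": -109, "rx": 0, "ry": 0, "rz": 0}, {"dx": 0, "dy": 0, "dz": -109, "rx": 0, "ry": 0, "rz": 0}]}}

```text
clock: 23.12
tcp_pos: [0.4338, -0.3347, 0.0625]
orientation: [-3.13, -0.228, 0.007]
contact_force: [-0.0, 0.3, 0.4]
grip_width: 0.0502
gripper_force: 0.0
```

>>> {"name": "send_rows", "arguments": {"deltas": [{"dx": 0, "dy": 0, "dz": 0, "rx": 0, "ry": 0, "rz": 0}, {"dx": 0, "dy": 0, "dz": 0, "rx": 0, "ry": 0, "rz": 0}, {"dx": 0, "dy": 0, "dz": 0, "rx": 0, "ry": 0, "rz": 0}, {"dx": 0, "dy": 0, "dz": 0, "rx": 0, "ry": 0, "rz": 0}, {"dx": 0, "dy": 0, "dz": 0, "rx": 0, "ry": 0, "rz": 0}], "jaw": 0}}

```text
clock: 23.53
tcp_pos: [0.4361, -0.3381, 0.0672]
orientation: [3.132, 0.225, 0.005]
contact_force: [-0.7, 1.1, 8.2]
grip_width: 0.0182
gripper_force: 48.9
```

>>> {"name": "send_rows", "arguments": {"deltas": [{"dx": 0, "dy": 0, "dz": 10, "rx": 0, "ry": 0, "rz": 0}, {"dx": 0, "dy": 0, "dz": 35, "rx": 0, "ry": 0, "rz": 0}, {"dx": 0, "dy": 0, "dz": 70, "rx": 0, "ry": 0, "rz": 0}, {"dx": 0, "dy": 0, "dz": 110, "rx": 0, "ry": 0, "rz": 0}, {"dx": 0, "dy": 10, "dz": 145, "rx": 0, "ry": 0, "rz": 0}]}}

```text
clock: 23.95
tcp_pos: [0.434, -0.3295, 0.2134]
orientation: [3.132, 0.22, 0.001]
contact_force: [0.6, -0.1, -1.2]
grip_width: 0.0188
gripper_force: 49.1
```

>>> {"name": "send_rows", "arguments": {"deltas": [{"dx": 6, "dy": 35, "dz": 0, "rx": 0, "ry": 0, "rz": -4}, {"dx": 12, "dy": 75, "dz": 0, "rx": 0, "ry": 0, "rz": -8}, {"dx": 18, "dy": 115, "dz": 0, "rx": 0, "ry": 0, "rz": -12}, {"dx": 24, "dy": 155, "dz": 0, "rx": 0, "ry": 0, "rz": -16}, {"dx": 30, "dy": 195, "dz": 0, "rx": 0, "ry": 0, "rz": -19}]}}

```text
clock: 24.37
tcp_pos: [0.4645, -0.1308, 0.2111]
orientation: [-3.126, 0.303, -0.001]
contact_force: [1.1, -0.1, -1.5]
grip_width: 0.0183
gripper_force: 49.2
```

>>> {"name": "send_rows", "arguments": {"deltas": [{"dx": 6, "dy": 40, "dz": 0, "rx": 0, "ry": 0, "rz": 0}, {"dx": 12, "dy": 80, "dz": 0, "rx": 0, "ry": 0, "rz": 0}, {"dx": 18, "dy": 120, "dz": 0, "rx": 0, "ry": 0, "rz": 0}, {"dx": 24, "dy": 150, "dz": 0, "rx": 0, "ry": 0, "rz": 0}, {"dx": 27, "dy": 169, "dz": -15, "rx": 0, "ry": 0, "rz": 0}]}}

```text
clock: 24.78
tcp_pos: [0.4939, 0.041, 0.1978]
orientation: [-3.125, 0.288, -0.007]
contact_force: [1.2, -0.2, -0.7]
grip_width: 0.0188
gripper_force: 49.2
```

>>> {"name": "send_rows", "arguments": {"deltas": [{"dx": 0, "dy": 0, "dz": -30, "rx": 0, "ry": 0, "rz": 0}, {"dx": 0, "dy": 0, "dz": -55, "rx": 0, "ry": 0, "rz": 0}, {"dx": 0, "dy": 0, "dz": -55, "rx": 0, "ry": 0, "rz": 0}, {"dx": 0, "dy": 0, "dz": -55, "rx": 0, "ry": 0, "rz": 0}, {"dx": 0, "dy": 0, "dz": -55, "rx": 0, "ry": 0, "rz": 0}]}}

```text
clock: 25.2
tcp_pos: [0.4926, 0.0359, 0.1418]
orientation: [-3.127, 0.298, -0.003]
contact_force: [0.3, -0.2, -0.9]
grip_width: 0.0186
gripper_force: 49.1
```

Run:
```python
from h import *
st(); f,P=grab('wrist','w10.png')
m=mask(f,(0,0,60),(180,80,255))&np.isfinite(P).all(2)&(abs(P[...,2]-.158)<.006)&(P[...,1]<.1)&(P[...,1]>-.05)&(P[...,0]>.4)&(P[...,0]<.55)
nn,l,s,c=cv2.connectedComponentsWithStats(m.astype(np.uint8))
for i in range(1,nn):
    if s[i,4]>100: print(c[i],s[i,4],rect(P[l==i]),P[l==i][:,2].max())
```

```text
t 25.2 tcp [492.6  35.9 141.8] tool_y -100.9 tilt 0.1 F [ 0.3 -0.2 -0.9] w 18.6 q [-0.83  0.4   0.79  2.11 -0.41  0.78 -1.55]
[275.59030837 305.1277533 ] 227 (array([505.9,  47.1]), array([5.2, 1.6]), 80.2) 0.1639961720321516
[349.76315789 305.17105263] 228 (array([499.5,  19.9]), array([7.7, 3.2]), 46.2) 0.16395438200662005
[312.65921569 333.08745098] 2550 (array([491.5,  36.3]), array([18.7, 20.1]), 78.3) 0.16389472996941257
```

Aligned with the pocket at (491.5, 36). Next I lower the pin, release it, retreat and check.

>>> {"name": "send_rows", "arguments": {"deltas": [{"dx": 0, "dy": 0, "dz": -12, "rx": 0, "ry": 0, "rz": 0}, {"dx": 0, "dy": 0, "dz": -28, "rx": 0, "ry": 0, "rz": 0}, {"dx": 0, "dy": 0, "dz": -48, "rx": 0, "ry": 0, "rz": 0}, {"dx": 0, "dy": 0, "dz": -64, "rx": 0, "ry": 0, "rz": 0}, {"dx": 0, "dy": 0, "dz": -72, "rx": 0, "ry": 0, "rz": 0}]}}

```text
clock: 25.67
tcp_pos: [0.4913, 0.0365, 0.067]
orientation: [3.128, -0.296, -0.002]
contact_force: [-0.6, -0.8, 21.8]
grip_width: 0.0185
gripper_force: 52.9
```

>>> {"name": "send_rows", "arguments": {"deltas": [{"dx": 0, "dy": 0, "dz": -1, "rx": 0, "ry": 0, "rz": 0}, {"dx": 0, "dy": 0, "dz": -1, "rx": 0, "ry": 0, "rz": 0}]}}

```text
clock: 25.83
tcp_pos: [0.4921, 0.0362, 0.0675]
orientation: [3.128, -0.297, 0.0]
contact_force: [0.3, 0.4, -1.8]
grip_width: 0.0188
gripper_force: 50.7
```

>>> {"name": "send_rows", "arguments": {"deltas": [{"dx": 0, "dy": 0, "dz": 0, "rx": 0, "ry": 0, "rz": 0}, {"dx": 0, "dy": 0, "dz": 0, "rx": 0, "ry": 0, "rz": 0}, {"dx": 0, "dy": 0, "dz": 0, "rx": 0, "ry": 0, "rz": 0}, {"dx": 0, "dy": 0, "dz": 0, "rx": 0, "ry": 0, "rz": 0}], "jaw": 40}}

```text
clock: 26.17
tcp_pos: [0.4922, 0.0367, 0.0679]
orientation: [-3.127, 0.296, -0.002]
contact_force: [-0.9, -0.1, -0.1]
grip_width: 0.0398
gripper_force: 0.0
```

>>> {"name": "send_rows", "arguments": {"deltas": [{"dx": 0, "dy": 0, "dz": 25, "rx": 0, "ry": 0, "rz": 0}, {"dx": 0, "dy": 0, "dz": 55, "rx": 0, "ry": 0, "rz": 0}, {"dx": 0, "dy": 0, "dz": 90, "rx": 0, "ry": 0, "rz": 0}, {"dx": 10, "dy": 20, "dz": 110, "rx": 0, "ry": 0, "rz": 0}, {"dx": 25, "dy": 50, "dz": 110, "rx": 0, "ry": 0, "rz": 0}]}}

```text
clock: 26.58
tcp_pos: [0.5188, 0.0842, 0.182]
orientation: [-3.123, 0.305, -0.01]
contact_force: [0.9, 0.4, -0.2]
grip_width: 0.0404
gripper_force: 0.0
```

>>> {"name": "send_rows", "arguments": {"deltas": [{"dx": 20, "dy": 25, "dz": 0, "rx": 0, "ry": 0, "rz": 0}, {"dx": 38, "dy": 50, "dz": 0, "rx": 0, "ry": 0, "rz": 0}, {"dx": 38, "dy": 50, "dz": 0, "rx": 0, "ry": 0, "rz": 0}, {"dx": 38, "dy": 50, "dz": 0, "rx": 0, "ry": 0, "rz": 0}], "jaw": 30}}

```text
clock: 26.92
tcp_pos: [0.5553, 0.1383, 0.1772]
orientation: [3.128, -0.29, 0.001]
contact_force: [-0.3, -1.1, 0.0]
grip_width: 0.03
gripper_force: 0.0
```

Run:
```python
from h import *
st(); pins('scene','s11.png'); pins('side')
f,P=grab('scene'); print(rect(sel(P,mask(f,(5,150,60),(16,255,255)),(.2,.7,.12,.55,.0,.06))))
f,P=grab('wrist'); Q=sel(P,mask(f,(20,120,60),(32,255,255)),(.45,.7,.11,.16,.09,.125));print(rect(Q))
```

```text
t 26.92 tcp [555.3 138.3 177.2] tool_y -100.6 tilt 0.03 F [-0.3 -1.1  0. ] w 30.0 q [-0.94  0.48  0.78  1.91 -0.42  0.92 -1.71]
scene [318. 214.] (array([475.4, -59.7]), array([17.3, 18.2]), 48.8) 0.082 0.088
scene [349. 229.] (array([493.8,  37.2]), array([17. , 18.6]), 13.8) 0.083 0.087
scene [299. 232.] (array([558.2, -77.6]), array([16.5, 18.6]), 33.5) 0.083 0.085
side [277. 258.] (array([491.3,  35.1]), array([21.2, 17. ]), 60.7) 0.084 0.088
side [327. 276.] (array([556.8, -78.6]), array([19.9, 18.2]), 56.3) 0.084 0.087
side [292. 286.] (array([474. , -62.7]), array([19.4, 17.9]), 59.0) 0.084 0.088
(array([436.8, 332.2]), array([219.6, 157.6]), 7.2)
(array([550.6, 129.1]), array([ 37.7, 200.1]), 84.0)
```

View pics/s11.png

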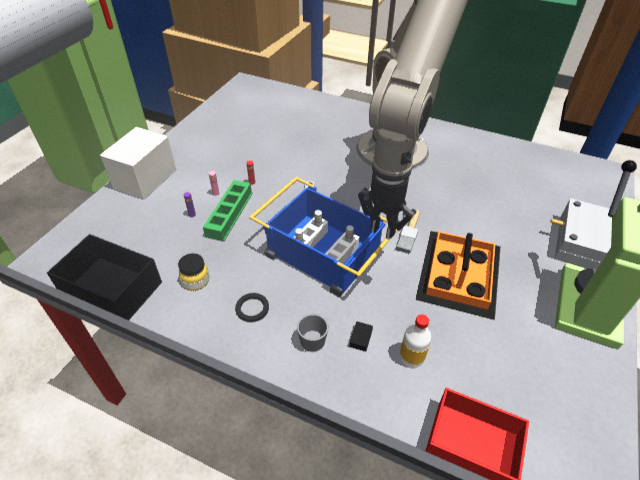

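The rack is empty and three pins stand in the tote at (318,214), (349,229) and (299,232). The tray is on the mat. Next I swing bail a in.

>>> {"name": "send_rows", "arguments": {"deltas": [{"dx": 0, "dy": 0, "dz": -30, "rx": 0, "ry": 0, "rz": 0}, {"dx": 0, "dy": 0, "dz": -55, "rx": 0, "ry": 0, "rz": 0}, {"dx": 0, "dy": 0, "dz": -72, "rx": 0, "ry": 0, "rz": 0}, {"dx": 0, "dy": 0, "dz": -72, "rx": 0, "ry": 0, "rz": 0}, {"dx": 0, "dy": 0, "dz": -72, "rx": 0, "ry": 0, "rz": 0}]}}

```text
clock: 27.53
tcp_pos: [0.5542, 0.1353, 0.1052]
orientation: [3.126, -0.298, -0.002]
contact_force: [0.7, -0.1, 0.1]
grip_width: 0.0298
gripper_force: 0.0
```

>>> {"name": "send_rows", "arguments": {"deltas": [{"dx": 0, "dy": 0, "dz": 0, "rx": 0, "ry": 0, "rz": 0}, {"dx": 0, "dy": 0, "dz": 0, "rx": 0, "ry": 0, "rz": 0}, {"dx": 0, "dy": 0, "dz": 0, "rx": 0, "ry": 0, "rz": 0}, {"dx": 0, "dy": 0, "dz": 0, "rx": 0, "ry": 0, "rz": 0}, {"dx": 0, "dy": 0, "dz": 0, "rx": 0, "ry": 0, "rz": 0}], "jaw": 0, "newtons": 25}}

```text
clock: 27.95
tcp_pos: [0.5556, 0.1355, 0.1067]
orientation: [-3.127, 0.297, -0.003]
contact_force: [-2.2, -4.3, 6.5]
grip_width: 0.0087
gripper_force: 26.1
```

>>> {"name": "send_rows", "arguments": {"deltas": [{"dx": 0, "dy": -2, "dz": 14, "rx": 0, "ry": 0, "rz": 0}, {"dx": -1, "dy": -7, "dz": 27, "rx": 0, "ry": 0, "rz": 0}, {"dx": -3, "dy": -16, "dz": 39, "rx": 0, "ry": 0, "rz": 0}, {"dx": -5, "dy": -27, "dz": 48, "rx": 0, "ry": 0, "rz": 0}, {"dx": -8, "dy": -40, "dz": 53, "rx": 0, "ry": 0, "rz": 0}]}}

```text
clock: 28.37
tcp_pos: [0.5493, 0.1011, 0.162]
orientation: [-3.12, 0.289, -0.007]
contact_force: [2.4, 9.2, 7.6]
grip_width: 0.0087
gripper_force: 25.3
```

>>> {"name": "send_rows", "arguments": {"deltas": [{"dx": -2, "dy": -14, "dz": 2, "rx": 0, "ry": 0, "rz": 0}, {"dx": -5, "dy": -28, "dz": 0, "rx": 0, "ry": 0, "rz": 0}, {"dx": -7, "dy": -41, "dz": -5, "rx": 0, "ry": 0, "rz": 0}, {"dx": -9, "dy": -52, "dz": -14, "rx": 0, "ry": 0, "rz": 0}, {"dx": -11, "dy": -61, "dz": -26, "rx": 0, "ry": 0, "rz": 0}]}}

```text
clock: 28.78
tcp_pos: [0.537, 0.0352, 0.1348]
orientation: [-3.124, 0.296, -0.006]
contact_force: [2.7, 3.0, 2.9]
grip_width: 0.0086
gripper_force: 27.3
```

>>> {"name": "send_rows", "arguments": {"deltas": [{"dx": -1, "dy": -5, "dz": -13, "rx": 0, "ry": 0, "rz": 0}, {"dx": -1, "dy": -7, "dz": -27, "rx": 0, "ry": 0, "rz": 0}, {"dx": -1, "dy": -7, "dz": -29, "rx": 0, "ry": 0, "rz": 0}, {"dx": -1, "dy": -7, "dz": -29, "rx": 0, "ry": 0, "rz": 0}]}}

```text
clock: 29.12
tcp_pos: [0.5355, 0.0274, 0.1044]
orientation: [3.127, -0.297, 0.002]
contact_force: [1.5, -4.0, -0.1]
grip_width: 0.0086
gripper_force: 28.3
```

>>> {"name": "send_rows", "arguments": {"deltas": [{"dx": 0, "dy": 0, "dz": 0, "rx": 0, "ry": 0, "rz": 0}, {"dx": 0, "dy": 0, "dz": 0, "rx": 0, "ry": 0, "rz": 0}, {"dx": 0, "dy": 0, "dz": 0, "rx": 0, "ry": 0, "rz": 0}, {"dx": 0, "dy": 0, "dz": 35, "rx": 0, "ry": 0, "rz": 0}, {"dx": 0, "dy": 0, "dz": 72, "rx": 0, "ry": 0, "rz": 0}], "jaw": 35}}

```text
clock: 29.53
tcp_pos: [0.5327, 0.0289, 0.1746]
orientation: [3.126, -0.294, -0.009]
contact_force: [1.0, 0.3, 0.6]
grip_width: 0.0352
gripper_force: 0.0
```

Run:
```python
from h import *
st()
for n in('side','scene'):
    f,P=grab(n)
    for b in [(.42,.65,0.01,.12,.08,.25),(.4,.6,-.25,-.1,.08,.25)]:
        Q=sel(P,mask(f,(20,120,60),(32,255,255)),b); print(n,rect(Q),Q[:,2].min().round(3),Q[:,2].max().round(3))
```

```text
t 29.53 tcp [532.7  28.9 174.6] tool_y -100.8 tilt 0.34 F [1.  0.3 0.6] w 35.2 q [-0.8   0.42  0.81  2.   -0.39  0.89 -1.54]
side (array([537.1,  51.3]), array([ 62.3, 199.6]), 79.8) 0.089 0.118
side (array([ 498.2, -156.2]), array([ 59.5, 198.7]), 79.7) 0.11 0.12
scene (array([537.1,  48.8]), array([ 68.3, 202.5]), 79.7) 0.095 0.185
scene (array([ 500.6, -154. ]), array([ 60.4, 199.1]), 79.6) 0.108 0.12
```

>>> {"name": "send_rows", "arguments": {"deltas": [{"dx": -8, "dy": -40, "dz": 0, "rx": 0, "ry": 0, "rz": 0}, {"dx": -16, "dy": -80, "dz": 0, "rx": 0, "ry": 0, "rz": 0}, {"dx": -24, "dy": -120, "dz": 0, "rx": 0, "ry": 0, "rz": 0}, {"dx": -32, "dy": -160, "dz": 0, "rx": 0, "ry": 0, "rz": 0}, {"dx": -38, "dy": -195, "dz": 0, "rx": 0, "ry": 0, "rz": 0}], "jaw": 30}}

```text
clock: 30.05
tcp_pos: [0.4955, -0.1682, 0.1754]
orientation: [-3.127, 0.296, 0.001]
contact_force: [0.5, -0.2, 0.6]
grip_width: 0.03
gripper_force: 0.0
```

>>> {"name": "send_rows", "arguments": {"deltas": [{"dx": -2, "dy": -10, "dz": -10, "rx": 0, "ry": 0, "rz": 0}, {"dx": -2, "dy": -10, "dz": -10, "rx": 0, "ry": 0, "rz": 0}, {"dx": -2, "dy": -10, "dz": -35, "rx": 0, "ry": 0, "rz": 0}, {"dx": -2, "dy": -10, "dz": -60, "rx": 0, "ry": 0, "rz": 0}, {"dx": -2, "dy": -10, "dz": -71, "rx": 0, "ry": 0, "rz": 0}]}}

```text
clock: 30.47
tcp_pos: [0.4938, -0.174, 0.1019]
orientation: [-3.126, 0.292, 0.006]
contact_force: [-0.9, 0.9, -0.7]
grip_width: 0.0296
gripper_force: 0.0
```

>>> {"name": "send_rows", "arguments": {"deltas": [{"dx": 0, "dy": 0, "dz": 0, "rx": 0, "ry": 0, "rz": 0}, {"dx": 0, "dy": 0, "dz": 0, "rx": 0, "ry": 0, "rz": 0}, {"dx": 0, "dy": 0, "dz": 0, "rx": 0, "ry": 0, "rz": 0}, {"dx": 0, "dy": 0, "dz": 0, "rx": 0, "ry": 0, "rz": 0}, {"dx": 0, "dy": 0, "dz": 0, "rx": 0, "ry": 0, "rz": 0}], "jaw": 0}}

```text
clock: 30.88
tcp_pos: [0.493, -0.1782, 0.105]
orientation: [3.125, -0.298, -0.003]
contact_force: [-5.5, -5.6, -2.2]
grip_width: 0.0091
gripper_force: 25.2
```

>>> {"name": "send_rows", "arguments": {"deltas": [{"dx": 0, "dy": 2, "dz": 14, "rx": 0, "ry": 0, "rz": 0}, {"dx": 1, "dy": 7, "dz": 27, "rx": 0, "ry": 0, "rz": 0}, {"dx": 3, "dy": 16, "dz": 39, "rx": 0, "ry": 0, "rz": 0}, {"dx": 5, "dy": 27, "dz": 48, "rx": 0, "ry": 0, "rz": 0}, {"dx": 8, "dy": 40, "dz": 53, "rx": 0, "ry": 0, "rz": 0}]}}

```text
clock: 31.3
tcp_pos: [0.5008, -0.1376, 0.1589]
orientation: [3.126, -0.298, -0.004]
contact_force: [-9.5, -5.1, 3.5]
grip_width: 0.0088
gripper_force: 25.1
```

>>> {"name": "send_rows", "arguments": {"deltas": [{"dx": 2, "dy": 14, "dz": 2, "rx": 0, "ry": 0, "rz": 0}, {"dx": 5, "dy": 28, "dz": 0, "rx": 0, "ry": 0, "rz": 0}, {"dx": 7, "dy": 41, "dz": -5, "rx": 0, "ry": 0, "rz": 0}, {"dx": 9, "dy": 52, "dz": -14, "rx": 0, "ry": 0, "rz": 0}, {"dx": 11, "dy": 61, "dz": -26, "rx": 0, "ry": 0, "rz": 0}]}}

```text
clock: 31.72
tcp_pos: [0.5134, -0.0754, 0.1324]
orientation: [3.127, -0.295, 0.0]
contact_force: [-4.6, -9.8, -1.3]
grip_width: 0.0089
gripper_force: 24.3
```

>>> {"name": "send_rows", "arguments": {"deltas": [{"dx": 1, "dy": 5, "dz": -13, "rx": 0, "ry": 0, "rz": 0}, {"dx": 1, "dy": 7, "dz": -27, "rx": 0, "ry": 0, "rz": 0}, {"dx": 1, "dy": 7, "dz": -29, "rx": 0, "ry": 0, "rz": 0}, {"dx": 1, "dy": 7, "dz": -29, "rx": 0, "ry": 0, "rz": 0}]}}

```text
clock: 32.05
tcp_pos: [0.516, -0.0707, 0.1044]
orientation: [3.126, -0.298, 0.005]
contact_force: [-2.5, -6.7, 8.4]
grip_width: 0.0087
gripper_force: 28.6
```

>>> {"name": "send_rows", "arguments": {"deltas": [{"dx": 0, "dy": 0, "dz": 0, "rx": 0, "ry": 0, "rz": 0}, {"dx": 0, "dy": 0, "dz": 0, "rx": 0, "ry": 0, "rz": 0}, {"dx": 0, "dy": 0, "dz": 0, "rx": 0, "ry": 0, "rz": 0}, {"dx": 0, "dy": 0, "dz": 35, "rx": 0, "ry": 0, "rz": 0}, {"dx": 0, "dy": 0, "dz": 72, "rx": 0, "ry": 0, "rz": 0}], "jaw": 35}}

```text
clock: 32.47
tcp_pos: [0.5132, -0.0678, 0.1737]
orientation: [3.126, -0.295, -0.008]
contact_force: [2.1, 0.9, 0.9]
grip_width: 0.0348
gripper_force: 0.0
```

Run:
```python
from h import *
st()
u=np.array([np.cos(np.radians(79.3)),np.sin(np.radians(79.3))])
for n in('side','wrist','scene'):
    f,P=grab(n)
    Q=sel(P,mask(f,(20,120,60),(32,255,255)),(.38,.7,-.25,.2,.09,.13)); t=(Q[:,:2]-[.5243,-.021])@u;s=(Q[:,:2]-[.5243,-.021])@[u[1],-u[0]]
    for g in(1,-1):
        k=(t*g>0)&(abs(s)<.08)
        if k.sum()>20: print(n,g,rect(Q[k]),np.median(Q[k,2]).round(4),np.median(t[k]).round(4))
    print(n,'tray',rect(sel(P,mask(f,(5,150,60),(16,255,255)),(.2,.7,.15,.55,.0,.06))))
    print(n,'handle',rect(sel(P,mask(f,(0,0,0),(180,255,90)),(.33,.55,.22,.43,.077,.1))))
```

```text
t 32.47 tcp [513.2 -67.8 173.7] tool_y -100.8 tilt 0.3 F [2.1 0.9 0.9] w 34.8 q [-0.65  0.4   0.84  2.03 -0.39  0.87 -1.36]
side 1 (array([531.8,  25.7]), array([ 10.1, 157.3]), 79.0) 0.1144 0.0469
side -1 (array([513.9, -71.9]), array([ 12.8, 158.4]), 80.3) 0.114 -0.0531
side tray (array([443.2, 328.5]), array([201.6, 156.7]), 7.4)
side handle (array([443.2, 328. ]), array([120.2,  19.6]), 6.6)
wrist 1 (array([547.6,  24.5]), array([ 10.5, 130.5]), 79.2) 0.1169 0.0478
wrist -1 (array([514.9, -70.5]), array([  9.8, 159.8]), 79.3) 0.1166 -0.0503
wrist tray (array([391.3, 257.4]), array([ 40.1, 103.4]), 69.0)
wrist handle (array([0., 0.]), array([0., 0.]), 0.0)
scene 1 (array([532.9,  27.5]), array([ 12.2, 158.3]), 78.7) 0.113 0.0504
scene -1 (array([514.4, -70.4]), array([ 10.9, 157.9]), 79.4) 0.1125 -0.0492
scene tray (array([443.4, 332.9]), array([208.3, 157.6]), 7.3)
scene handle (array([442.8, 330. ]), array([124.4,  14.2]), 7.3)
```

>>> {"name": "send_rows", "arguments": {"deltas": [{"dx": -3, "dy": 30, "dz": 15, "rx": 0, "ry": 0, "rz": 0}, {"dx": -8, "dy": 68, "dz": 30, "rx": 0, "ry": 0, "rz": 2}, {"dx": -14, "dy": 108, "dz": 30, "rx": 0, "ry": 0, "rz": 5}, {"dx": -20, "dy": 148, "dz": 30, "rx": 0, "ry": 0, "rz": 8}, {"dx": -26, "dy": 188, "dz": 30, "rx": 0, "ry": 0, "rz": 10}], "jaw": 60}}

```text
clock: 33.03
tcp_pos: [0.4876, 0.1218, 0.2039]
orientation: [-3.141, 0.017, 0.001]
contact_force: [1.0, 0.7, -0.2]
grip_width: 0.0599
gripper_force: 0.0
```

>>> {"name": "send_rows", "arguments": {"deltas": [{"dx": -8, "dy": 40, "dz": 0, "rx": 0, "ry": 0, "rz": 2}, {"dx": -16, "dy": 80, "dz": 0, "rx": 0, "ry": 0, "rz": 4}, {"dx": -24, "dy": 120, "dz": 0, "rx": 0, "ry": 0, "rz": 6}, {"dx": -32, "dy": 160, "dz": 0, "rx": 0, "ry": 0, "rz": 8}, {"dx": -40, "dy": 195, "dz": 0, "rx": 0, "ry": 0, "rz": 8}]}}

```text
clock: 33.45
tcp_pos: [0.4469, 0.3176, 0.2035]
orientation: [-3.135, -0.204, 0.002]
contact_force: [0.4, 0.9, 0.4]
grip_width: 0.0599
gripper_force: 0.0
```

>>> {"name": "send_rows", "arguments": {"deltas": [{"dx": -6, "dy": 16, "dz": 0, "rx": 0, "ry": 0, "rz": 0}, {"dx": -6, "dy": 16, "dz": 0, "rx": 0, "ry": 0, "rz": 0}, {"dx": -6, "dy": 16, "dz": 0, "rx": 0, "ry": 0, "rz": 0}, {"dx": -6, "dy": 16, "dz": 0, "rx": 0, "ry": 0, "rz": 0}]}}

```text
clock: 33.78
tcp_pos: [0.4427, 0.3293, 0.2037]
orientation: [3.134, 0.196, -0.001]
contact_force: [0.4, -0.9, -0.6]
grip_width: 0.0602
gripper_force: 0.0
```

Run:
```python
from h import *
st()
f,P=grab('wrist','w12.png')
print('tray',rect(sel(P,mask(f,(5,150,60),(16,255,255)),(.2,.7,.15,.55,.0,.06))))
Q=sel(P,mask(f,(0,0,0),(180,255,95)),(.33,.55,.22,.43,.08,.1));print('handle',rect(Q),np.median(Q[:,2]))
```

```text
t 33.78 tcp [442.7 329.3 203.7] tool_y -82.8 tilt 0.09 F [ 0.4 -0.9 -0.6] w 60.2 q [-1.32  0.38  0.72  1.93 -0.31  0.94 -1.9 ]
tray (array([434.5, 330.3]), array([222.3, 167.3]), 6.9)
handle (array([442.5, 331.7]), array([121.2,  13.7]), 7.4) 0.09116592045441878
```

View pics/w12.png

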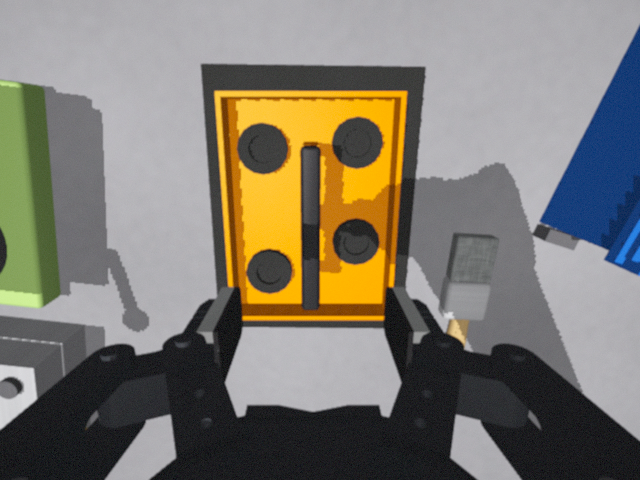

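The tray is centred under the gripper, with its handle at column ~310. I'll grasp and lift.

>>> {"name": "send_rows", "arguments": {"deltas": [{"dx": 0, "dy": 2, "dz": -35, "rx": 0, "ry": 0, "rz": 0}, {"dx": 0, "dy": 2, "dz": -70, "rx": 0, "ry": 0, "rz": 0}, {"dx": 0, "dy": 2, "dz": -105, "rx": 0, "ry": 0, "rz": 0}, {"dx": 0, "dy": 2, "dz": -131, "rx": 0, "ry": 0, "rz": 0}, {"dx": 0, "dy": 2, "dz": -131, "rx": 0, "ry": 0, "rz": 0}]}}

```text
clock: 34.25
tcp_pos: [0.4405, 0.3289, 0.0689]
orientation: [3.13, 0.193, -0.01]
contact_force: [-1.1, -0.4, 0.0]
grip_width: 0.0601
gripper_force: 0.0
```

>>> {"name": "send_rows", "arguments": {"deltas": [{"dx": 0, "dy": 0, "dz": 0, "rx": 0, "ry": 0, "rz": 0}, {"dx": 0, "dy": 0, "dz": 0, "rx": 0, "ry": 0, "rz": 0}, {"dx": 0, "dy": 0, "dz": 0, "rx": 0, "ry": 0, "rz": 0}, {"dx": 0, "dy": 0, "dz": 0, "rx": 0, "ry": 0, "rz": 0}, {"dx": 0, "dy": 0, "dz": 0, "rx": 0, "ry": 0, "rz": 0}], "jaw": 0, "newtons": 80}}

```text
clock: 34.67
tcp_pos: [0.4442, 0.3328, 0.0755]
orientation: [-3.133, -0.196, -0.004]
contact_force: [-0.6, -1.0, 7.1]
grip_width: 0.0124
gripper_force: 78.5
```

>>> {"name": "send_rows", "arguments": {"deltas": [{"dx": 0, "dy": 0, "dz": 0, "rx": 0, "ry": 0, "rz": 0}, {"dx": 0, "dy": 0, "dz": 5, "rx": 0, "ry": 0, "rz": 0}, {"dx": 0, "dy": 0, "dz": 20, "rx": 0, "ry": 0, "rz": 0}, {"dx": 0, "dy": 0, "dz": 40, "rx": 0, "ry": 0, "rz": 0}, {"dx": 0, "dy": 0, "dz": 60, "rx": 0, "ry": 0, "rz": 0}]}}

```text
clock: 35.08
tcp_pos: [0.4421, 0.3322, 0.1342]
orientation: [3.135, 0.197, -0.002]
contact_force: [-0.2, 0.1, -4.8]
grip_width: 0.0129
gripper_force: 78.3
```

>>> {"name": "send_rows", "arguments": {"deltas": [{"dx": 0, "dy": 0, "dz": 20, "rx": 0, "ry": 0, "rz": 0}, {"dx": 0, "dy": 0, "dz": 45, "rx": 0, "ry": 0, "rz": 0}, {"dx": 0, "dy": 0, "dz": 75, "rx": 0, "ry": 0, "rz": 0}, {"dx": 0, "dy": 0, "dz": 105, "rx": 0, "ry": 0, "rz": 0}, {"dx": 0, "dy": 0, "dz": 130, "rx": 0, "ry": 0, "rz": 0}]}}

```text
clock: 35.5
tcp_pos: [0.4427, 0.3321, 0.2657]
orientation: [-3.134, -0.196, -0.001]
contact_force: [1.1, -0.7, -5.2]
grip_width: 0.0125
gripper_force: 78.4
```

Run:
```python
from h import *
st()
f,P=grab('scene'); Q=sel(P,mask(f,(5,150,60),(16,255,255)),(.2,.7,.15,.55,.15,.3));print(rect(Q),Q[:,2].min(),Q[:,2].max())
```

```text
t 35.5 tcp [442.7 332.1 265.7] tool_y -82.8 tilt 0.07 F [ 1.1 -0.7 -5.2] w 12.5 q [-1.37  0.31  0.76  1.86 -0.24  1.07 -1.95]
(array([442.6, 330.3]), array([205.2, 148.4]), 7.3) 0.19036333999289545 0.2990995511479606
```

>>> {"name": "send_rows", "arguments": {"deltas": [{"dx": 4, "dy": -15, "dz": 5, "rx": 0, "ry": 0, "rz": 4}, {"dx": 10, "dy": -37, "dz": 12, "rx": 0, "ry": 0, "rz": 9}, {"dx": 16, "dy": -62, "dz": 20, "rx": 0, "ry": 0, "rz": 14}, {"dx": 22, "dy": -88, "dz": 20, "rx": 0, "ry": 0, "rz": 20}, {"dx": 28, "dy": -115, "dz": 20, "rx": 0, "ry": 0, "rz": 26}]}}

```text
clock: 35.97
tcp_pos: [0.4706, 0.2165, 0.2839]
orientation: [-3.007, -0.906, -0.001]
contact_force: [0.0, 0.4, -4.2]
grip_width: 0.0123
gripper_force: 78.4
```

>>> {"name": "send_rows", "arguments": {"deltas": [{"dx": 6, "dy": -27, "dz": 0, "rx": 0, "ry": 0, "rz": 6}, {"dx": 12, "dy": -54, "dz": 0, "rx": 0, "ry": 0, "rz": 12}, {"dx": 18, "dy": -81, "dz": 0, "rx": 0, "ry": 0, "rz": 18}, {"dx": 24, "dy": -108, "dz": 0, "rx": 0, "ry": 0, "rz": 24}, {"dx": 30, "dy": -135, "dz": 0, "rx": 0, "ry": 0, "rz": 30}]}}

```text
clock: 36.38
tcp_pos: [0.5003, 0.081, 0.2835]
orientation: [-2.671, -1.652, -0.0]
contact_force: [0.4, 0.2, -3.5]
grip_width: 0.0127
gripper_force: 78.4
```

>>> {"name": "send_rows", "arguments": {"deltas": [{"dx": 6, "dy": -27, "dz": 0, "rx": 0, "ry": 0, "rz": 5}, {"dx": 12, "dy": -54, "dz": 0, "rx": 0, "ry": 0, "rz": 9}, {"dx": 18, "dy": -78, "dz": 0, "rx": 0, "ry": 0, "rz": 13}, {"dx": 22, "dy": -95, "dz": 0, "rx": 0, "ry": 0, "rz": 16}, {"dx": 24, "dy": -103, "dz": 0, "rx": 0, "ry": 0, "rz": 16}]}}

```text
clock: 36.8
tcp_pos: [0.5244, -0.0237, 0.2836]
orientation: [2.423, 1.999, -0.0]
contact_force: [-0.8, -0.8, -4.1]
grip_width: 0.0124
gripper_force: 78.4
```

>>> {"name": "send_rows", "arguments": {"deltas": [{"dx": 0, "dy": 0, "dz": -20, "rx": 0, "ry": 0, "rz": 0}, {"dx": 0, "dy": 0, "dz": -45, "rx": 0, "ry": 0, "rz": 0}, {"dx": 0, "dy": 0, "dz": -60, "rx": 0, "ry": 0, "rz": 0}, {"dx": 0, "dy": 0, "dz": -70, "rx": 0, "ry": 0, "rz": 0}, {"dx": 0, "dy": 0, "dz": -70, "rx": 0, "ry": 0, "rz": 0}]}}

```text
clock: 37.22
tcp_pos: [0.5232, -0.0196, 0.2114]
orientation: [-2.419, -2.001, 0.005]
contact_force: [-0.9, -0.3, -4.1]
grip_width: 0.0125
gripper_force: 78.4
```

Run:
```python
from h import *
st()
for n in('scene','side'):
    f,P=grab(n,n+'13.png'); Q=sel(P,mask(f,(5,150,60),(16,255,255)),(.3,.75,-.2,.2,.12,.3));print(rect(Q),Q[:,2].min(),Q[:,2].max())
    Q=sel(P,mask(f,(105,120,40),(125,255,255)),(.3,1,-.3,.3,.10,.12)); print('tote',rect(Q))
```

```text
t 37.22 tcp [523.2 -19.6 211.4] tool_y -10.8 tilt 0.23 F [-0.9 -0.3 -4.1] w 12.5 q [-0.66  0.31  0.71  1.98 -0.25  0.94 -0.01]
(array([524.7, -22.6]), array([203.5, 153.7]), 79.2) 0.13333273127270795 0.2633214138051915
tote (array([523.7, -19.1]), array([246.6, 201. ]), 79.6)
(array([524.2, -23.6]), array([203.8, 151.3]), 78.8) 0.14036291209637408 0.24967149337207806
tote (array([525.7, -27.2]), array([245.2, 194.6]), 77.3)
```

View pics/side13.png

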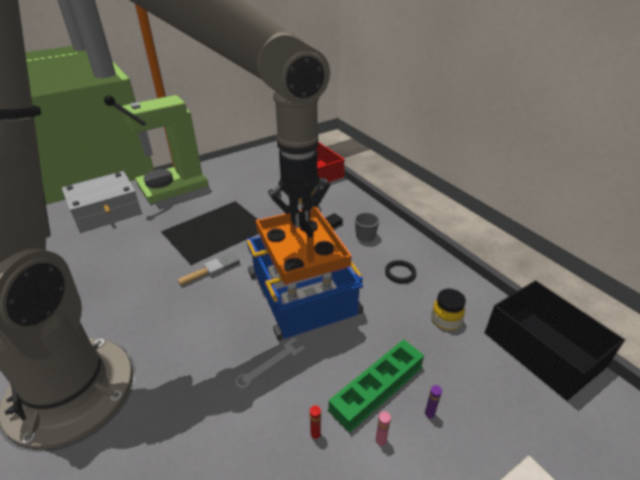

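The tray is held square over the tote at (303,240), above both bars. I'll lower it slowly.

>>> {"name": "send_rows", "arguments": {"deltas": [{"dx": 0, "dy": 1, "dz": -10, "rx": 0, "ry": 0, "rz": 0}, {"dx": 0, "dy": 1, "dz": -17, "rx": 0, "ry": 0, "rz": 0}, {"dx": 0, "dy": 1, "dz": -22, "rx": 0, "ry": 0, "rz": 0}, {"dx": 0, "dy": 1, "dz": -25, "rx": 0, "ry": 0, "rz": 0}, {"dx": 0, "dy": 1, "dz": -26, "rx": 0, "ry": 0, "rz": 0}]}}

```text
clock: 37.73
tcp_pos: [0.5245, -0.0195, 0.1873]
orientation: [-2.42, -2.001, 0.001]
contact_force: [-5.3, 0.7, 10.6]
grip_width: 0.0126
gripper_force: 80.4
```

>>> {"name": "send_rows", "arguments": {"deltas": [{"dx": 0, "dy": 0, "dz": -1, "rx": 0, "ry": 0, "rz": 0}, {"dx": 0, "dy": 0, "dz": -1, "rx": 0, "ry": 0, "rz": 0}]}}

```text
clock: 37.9
tcp_pos: [0.5245, -0.0195, 0.1873]
orientation: [-2.42, -2.001, -0.0]
contact_force: [-6.0, 1.4, 9.1]
grip_width: 0.0125
gripper_force: 80.6
```

Contact made. I'll release and retreat.

>>> {"name": "send_rows", "arguments": {"deltas": [{"dx": 0, "dy": 0, "dz": 0, "rx": 0, "ry": 0, "rz": 0}, {"dx": 0, "dy": 0, "dz": 0, "rx": 0, "ry": 0, "rz": 0}, {"dx": 0, "dy": 0, "dz": 0, "rx": 0, "ry": 0, "rz": 0}, {"dx": 0, "dy": 0, "dz": 0, "rx": 0, "ry": 0, "rz": 0}, {"dx": 0, "dy": 0, "dz": 0, "rx": 0, "ry": 0, "rz": 0}], "jaw": 60}}

```text
clock: 38.32
tcp_pos: [0.525, -0.0195, 0.1864]
orientation: [2.42, 2.002, 0.0]
contact_force: [-0.4, -0.0, -0.9]
grip_width: 0.0601
gripper_force: 0.0
```

>>> {"name": "send_rows", "arguments": {"deltas": [{"dx": 0, "dy": 0, "dz": 25, "rx": 0, "ry": 0, "rz": 0}, {"dx": 0, "dy": 0, "dz": 55, "rx": 0, "ry": 0, "rz": 0}, {"dx": 0, "dy": 0, "dz": 90, "rx": 0, "ry": 0, "rz": 0}, {"dx": 0, "dy": 0, "dz": 120, "rx": 0, "ry": 0, "rz": 0}, {"dx": 0, "dy": 0, "dz": 120, "rx": 0, "ry": 0, "rz": 0}]}}

```text
clock: 38.73
tcp_pos: [0.528, -0.0201, 0.3121]
orientation: [2.418, 1.999, 0.014]
contact_force: [0.7, -0.5, 0.3]
grip_width: 0.0599
gripper_force: 0.0
```

Run:
```python
from h import *
st()
for n in('scene','side','wrist'):
    f,P=grab(n,n+'14.png'); Q=sel(P,mask(f,(5,150,60),(16,255,255)),(.3,.75,-.2,.2,.10,.16));print(n,rect(Q),Q[:,2].min().round(3),Q[:,2].max().round(3))
    Q=sel(P,mask(f,(20,120,60),(32,255,255)),(.38,.7,-.25,.2,.09,.2)); print('bails',rect(Q),Q[:,2].max())
```

```text
t 38.73 tcp [528.  -20.1 312.1] tool_y -10.8 tilt 0.56 F [ 0.7 -0.5  0.3] w 59.9 q [-0.73  0.19  0.76  1.86 -0.15  1.14 -0.11]
scene (array([525.9, -21.7]), array([202.2, 155.1]), 79.0) 0.112 0.159
bails (array([525.6, -23.2]), array([213.6, 200.1]), 80.6) 0.11627848089179116
side (array([525.4, -21.9]), array([204.6, 150.9]), 79.0) 0.115 0.16
bails (array([523.5, -22.3]), array([210.1, 199.4]), 79.5) 0.1431805917575506
wrist (array([523.3, -21.3]), array([200.4, 149.7]), 79.1) 0.119 0.155
bails (array([523.1, -17.2]), array([206.6, 200.1]), 79.4) 0.19999772816973413
```

View pics/side14.png

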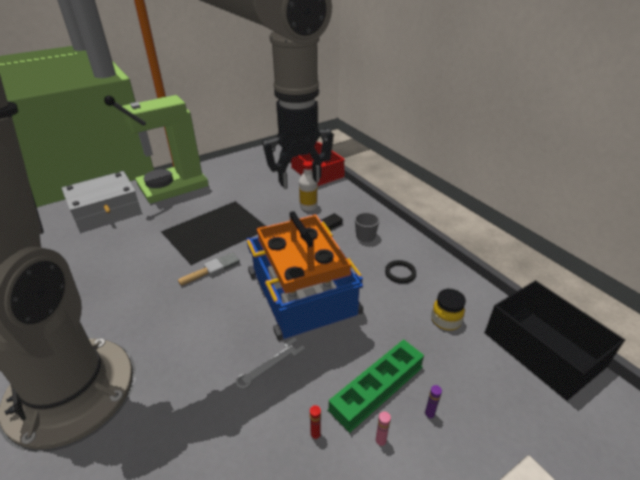

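The tray is level and centred on the tote at (303,250), and the gripper is clear. Handing in.

```bash
python3 -c "
from bench import r
print(r.hand_in())"
```

```text
the job is handed in; nothing more can be done
None
```

The job is handed in: all three pins are in tote pockets, both bail arms are swung in, and the tray is back level on top, within about 2 mm of the tote's middle; `hand_in()` returned no verdict.

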